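Slide a standing cabinet leg home under the inspection camera and light it

TASK

Set the chrome cabinet leg up for its photo: with the fingertips, push it low on its black plastic foot so that it slides over the bench, standing up, fully into the corner of the aluminium angle bracket, against both sides. Never lift it or tip it, and keep the gripper off the polished chrome tube. Also flip the toggle switch on the grey box over to the green mark to turn on the camera's ring light, and leave everything else on the bench where it is.

Things in the scene. Friction and masses are not known exactly. Their poses are not given: they have to be found in the camera images.
- leg: Chrome cabinet leg, loose, about 0.3 kg, 195 mm tall, standing; origin at the centre of its underside, z up. Its lowest 55 mm is the black nylon foot, 40 mm in diameter: push it there. It slides when pushed 10 to 35 mm above the bench and tips if pushed above about 45 mm. A wide gripper held straight down beside it would strike the tube; leaned back from the leg by 30 to 40 degrees it stays clear.
- tube: Polished chrome tube, rigidly part of the leg (same origin and axes as leg), 34 mm in diameter from 55 to 175 mm above the underside, with an 8 mm stud from 175 to 195 mm. Not to be touched by gripper or arm.
- home (a point): Where the leg's axis stands, at bench level, when the foot touches both flanges of the aluminium angle, which is fixed on end to the bench, 45 mm high. The corner opens to this point's -x, so the leg goes in along +x: inner corner at x = 28 mm, flanges at 45 degrees each side back to x = -7, y = +/-35 mm. A fixed camera, 205 mm high, stands 110 to 250 mm away, 36 degrees from +x towards +y.
- toggle (a joint): Angle of the toggle switch lever (rad): 0 = leaning to -x of the box (red mark, off), 0.8 = leaning to +x (green mark, on). It swings about the y axis of the box, stays where it is left, and takes about 2 N at its tip.
- toggle_tip (a point): Centre of the rounded end of the toggle lever (steel bat 10 mm thick); moves with the lever, 31 mm from its pivot, which lies 44 mm above the origin of supply.
- supply: Grey supply box of the ring light, fixed to the bench, 100 (x) x 70 (y) x 40 (z) mm; origin at the centre of its underside. The toggle switch stands in the middle of its top, its lever reaching at most 80 mm above the bench; switching on is a push towards the box's +x.
- hinge: Bystander, loose: chrome butt hinge lying open and flat, 74 x 80 x 9 mm; origin at the centre of its underside.
- caster: Bystander, loose: black nylon wheel caster lying on its 50 x 50 mm steel plate with the wheel up, 58 mm high; origin at the centre of the plate's underside. The wheel reaches 34 mm towards its +x.
- hammer: Bystander, loose: red plastic hammer lying flat, 260 mm long along its x (head at +x, about 90 mm wide), 26 mm high; origin below the middle of its length.
- clearbox: Bystander, loose: clear acrylic box with a sliding lid, full of screws, 100 (x) x 140 (y) x 50 (z) mm; origin at the centre of its underside.
There are look-alikes about, which are no part of the job. What is meant by the leg is not yellow, and is the larger of those in its own colour. Leave any blue look-alike of the supply alone.

How it is judged:
By the outcome, as a careful person would: the job done as asked, in the order asked, and still so for the second after the job is handed in, with the robot touching nothing.
It also fails if it takes over 51 s, if anything falls off the work surface, if the arm or the gripper's body presses on something with over 40 N, if the wrist force passes 120 N, or if a joint passes its speed limit or range.

ROBOT

A 6-joint arm with a two-finger parallel gripper is mounted at the origin on the work surface. World frame = base frame: x ahead of the robot, y to its left, z up, the work surface at z = 0. Lengths are in m, angles in degrees, forces in N, time in s.
With the tool pointing down it reaches from about 0.35 to 0.95 m from the base axis. Payload 17.4 kg.
Tool frame: the origin (TCP) lies midway between the tips of the shut fingers; the grasp point (between the pads) lies grip_depth behind it (grip_depth is the distance from the TCP to the grasp point, in m); z points along the fingers, y is the direction in which the jaws open and shut (so a half turn about z gives the same grasp; the last joint's range is limited). The gripper opens to 93 mm and grips with 3 to 60 N. Pads are 15 mm wide; open, the fingers measure 128 mm over their backs; the gripper's body (75 mm by 188 mm) begins 65 mm behind the grasp point.
Start: joints at [-77.567, 6.646, 82.598, -0, 90.757, -2.166], TCP at [0.17, -0.653, 0.219] pointing down, gripper open.
Joint ranges: [-162.19, 162.19], [-47.58, 125.68], [4.15, 143.07], [-65.23, 245.23], [0.69, 171.88], [-170.13, 170.13]. Speed limits (degrees/s): [108.29, 108.29, 127.2, 180, 180, 180].

INTERFACE

Orientations are given as [roll, pitch, yaw] about the fixed x, y, z axes, in that order (R = Rz(yaw) Ry(pitch) Rx(roll)).
In Python, from plant import read_state, read_camera, camera_params, sign_off, grip_depth gives the robot as it stands.
- The arm moves only by the shell command python3 -m handwheel 'ROWS' [FORCE]. ROWS is JSON, a list of rows, each a list of 7 numbers: the shift along the tool's x, y, z in m, then the turn, a rotation vector about the tool's x, y, z in degrees, then the finger opening in m, from 0 to 0.093. A call has 1 to 20 rows; each row shifts and turns the commanded pose from where the row before left it, along the tool's axes as they then stand; what a row does not reach is not made up. A row lasts 1/12 s, in which the tool goes at most 41.7 mm and 7.16 degrees, less where a joint would pass 70% of its speed; a pose out of reach is approached as far as the arm can. A call with a gripper value outside its range is refused whole. The fingers move at their own pace and stop on an object; FORCE is the grip in N (left out, the last holds). Time passes only in rows, so rows that do not move let the fingers close. It gives the time, the measured TCP pose, the force and the opening at its end, in the units of the state.
- read_state(): the state, without advancing time (a new reading comes with each control period).
- read_camera(name): name is "side" or "top" or "wrist"; returns the picture (400x640x3 uint8, red, green, blue); there is no depth.
- camera_params(name): a dict with "fx", "fy", "cx", "cy" (pixels), "rvec" (rotation vector, rad) and "tvec" (3), from world to camera coordinates, as OpenCV has them; the wrist camera has in their place "tool_from_camera" (4x4, takes a point from camera to tool coordinates, whose origin is the TCP and whose axes are the flange's). Camera axes: x right, y down, z forward; pixel columns grow to the right and rows downward; lengths in m; the calibration is good to about 2 mm. A picture is of the moment at which its call begins: read the wrist's pose just before it. camera_params takes no time and is no camera call.
- sign_off(): hands the job in, once; it reports no verdict.
The state is a dict: "clock": time; "joints": joint angles; "dq": joint speeds; "tau": joint torques, N m; "eef_pos": TCP position; "eef_rot": TCP orientation; "wrist_force": force on the tool from outside, world axes, zero at the start; "torque": the same for the moment, N m; "finger_gap": opening from 0.0 (shut) to 1.0 (fully open).
Only numpy, scipy, OpenCV 4.12 (cv2) and the standard library are available. Lean on these libraries where they do the work, as an engineer would, in place of code of your own. Each camera call takes 0.05 s, during which the arm holds its last target.

## Working session

There is one attempt and no reset: what is moved stays moved. The work goes in short steps, Python scripts to look and compute and a shell command to move; the robot and the scene stay as the last step left them, time stands still between calls to the robot, and variables do not carry over. Pictures are saved under pics/ and viewed, and the job is handed in when it is done.

```bash
ls; mkdir -p pics
python3 - <<'E'
from plant import *
import cv2,json
print(read_state(), grip_depth)
for n in ("top","side","wrist"):
    cv2.imwrite(f"pics/{n}0.png",read_camera(n)[:,:,::-1])
    print(n,camera_params(n))
E
```

```text
pics
{'clock': 0.0, 'joints': array([-7.75673772e+01,  6.67498975e+00,  8.26365589e+01,  1.20188177e-03,
        9.07545860e+01, -2.16648375e+00]), 'dq': array([ 0.04185972, -0.06717312, -0.05052464,  0.08886684, -0.00339604,
       -0.01146279]), 'tau': array([-1.06938307e-03, -7.21265745e+01, -6.22618532e+01,  7.79943913e-02,
        2.37428548e-02, -1.86232239e-05]), 'eef_pos': array([ 0.17008318, -0.65301435,  0.21788618]), 'eef_rot': array([-1.79933958e+02, -3.70104338e-03,  1.45991196e+01]), 'wrist_force': array([-0.03970165, -0.04188385,  0.00795047]), 'torque': array([-0.02227659,  0.0214958 ,  0.00533204]), 'finger_gap': 0.9963186311603689} 0.0188
top {'fx': 360.85635273334793, 'fy': 360.85635273334793, 'cx': 321.30692054115394, 'cy': 198.84066816732954, 'rvec': array([ 2.18520804, -2.12435725,  0.21406162]), 'tvec': array([-0.05637985,  0.57150793,  0.86576463])}
side {'fx': 365.3121042918182, 'fy': 365.3121042918182, 'cx': 318.1487491369739, 'cy': 197.03321994336503, 'rvec': array([ 2.1433306 , -0.39805193,  0.21047372]), 'tvec': array([-0.55048783,  0.1850531 ,  0.8368732 ])}
wrist {'fx': 337.10502124449613, 'fy': 337.10502124449613, 'cx': 318.9530769847494, 'cy': 199.65463847234787, 'tool_from_camera': array([[ 6.99762140e-04, -9.69855341e-01, -2.43680381e-01,
         6.69268480e-02],
       [ 9.99999195e-01,  9.36622657e-04, -8.56149799e-04,
         1.14715013e-03],
       [ 1.05857802e-03, -2.43679585e-01,  9.69855216e-01,
        -1.66209167e-01],
       [ 0.00000000e+00,  0.00000000e+00,  0.00000000e+00,
         1.00000000e+00]])}
```

View pics/top0.png

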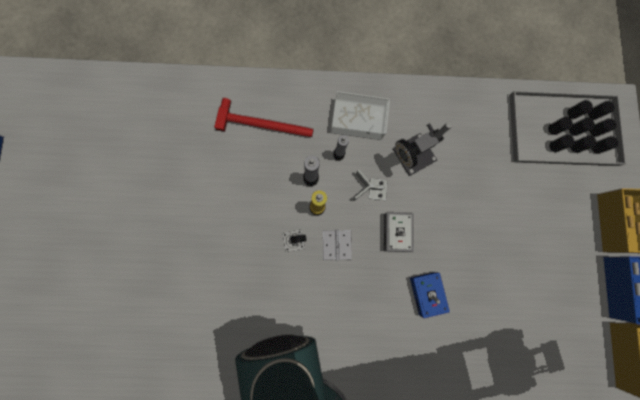

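View pics/side0.png

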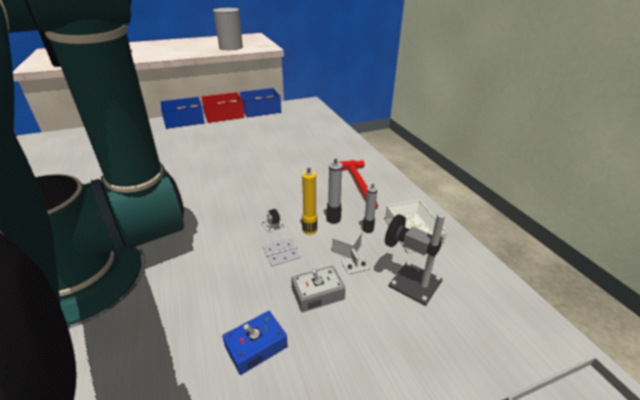

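View pics/wrist0.png

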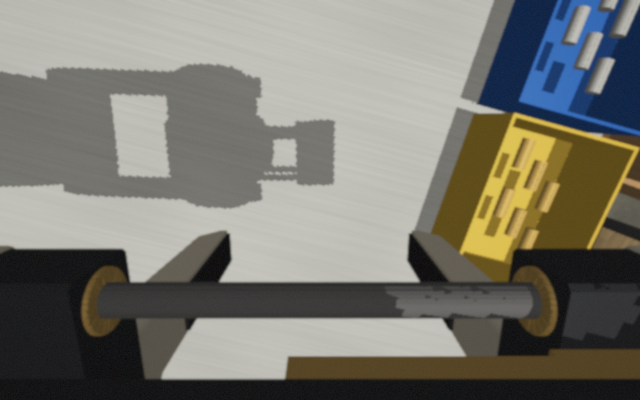

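```bash
cat > h.py <<'E'
import numpy as np,cv2
from plant import *
from scipy.spatial.transform import Rotation as Ro
def ray(n,uv,z):
    p=camera_params(n);R=Ro.from_rotvec(p['rvec']).as_matrix();C=-R.T@p['tvec']
    d=R.T@np.array([(uv[0]-p['cx'])/p['fx'],(uv[1]-p['cy'])/p['fy'],1]);return C+d*(z-C[2])/d[2]
def proj(n,X):
    p=camera_params(n);R=Ro.from_rotvec(p['rvec']).as_matrix();c=R@np.array(X)+p['tvec']
    return np.array([p['cx']+p['fx']*c[0]/c[2],p['cy']+p['fy']*c[1]/c[2]])
def crop(src,dst,x0,y0,x1,y1,s):
    im=cv2.imread(src)[y0:y1,x0:x1];im=cv2.resize(im,None,fx=s,fy=s,interpolation=cv2.INTER_CUBIC)
    for x in range((x0+19)//20*20,x1,20):
        cv2.line(im,(int((x-x0)*s),0),(int((x-x0)*s),6),(0,0,255),1);cv2.putText(im,str(x),(int((x-x0)*s),16),0,.35,(0,0,255))
    for y in range((y0+19)//20*20,y1,20):
        cv2.line(im,(0,int((y-y0)*s)),(6,int((y-y0)*s)),(0,0,255),1);cv2.putText(im,str(y),(8,int((y-y0)*s)+4),0,.35,(0,0,255))
    cv2.imwrite(dst,im)
E
python3 - <<'E'
from h import *
crop('pics/top0.png','pics/top0c.png',270,130,470,280,4)
crop('pics/side0.png','pics/side0c.png',250,150,450,300,4)
for n in("top","side"):
    p=camera_params(n);R=Ro.from_rotvec(p['rvec']).as_matrix();print(n,-R.T@p['tvec'])
E
```

```text
top [ 0.42676936 -0.00782656  0.94718268]
side [ 0.30300668 -0.74385299  0.62650454]
```

View pics/top0c.png

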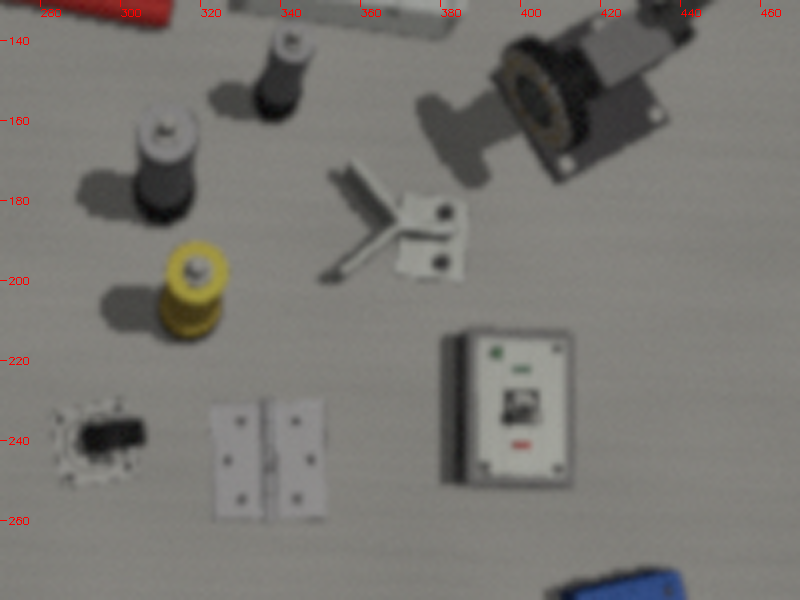

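View pics/side0c.png

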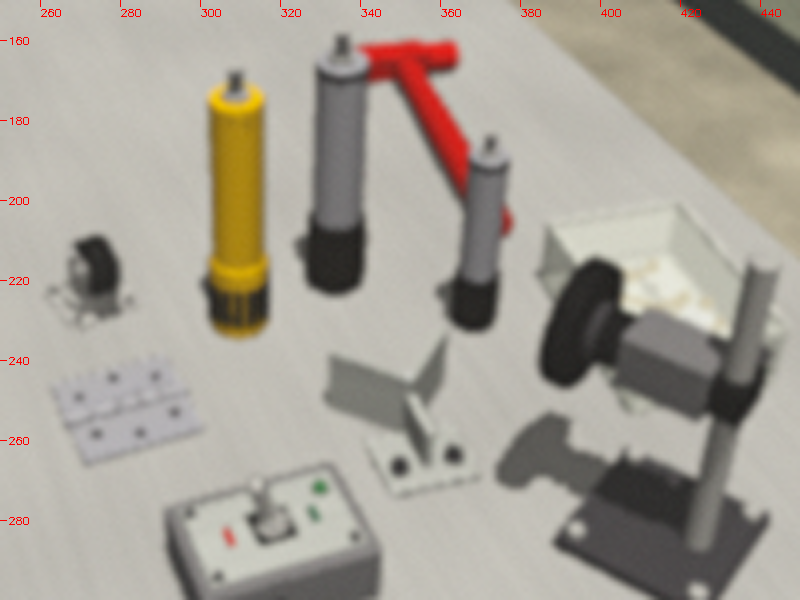

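Run:
```python
from h import *
r=lambda n,u,v,z:print(n,(u,v),z,ray(n,(u,v),z).round(4))
r('top',311,162.5,.195); r('top',309.5,178,0); r('side',335,160,.195); r('side',334,219,0)
print('bracket ends top z.045'); r('top',357,170,.045); r('top',352.5,199,.045); r('top',369,186,.045)
print('side bracket');r('side',331,239,.045);r('side',361.5,234,.045);r('side',353,246,.045)
print('supply');
for u,v in((387,212),(413,213),(413,251),(386.5,251)): r('top',u,v,.04)
r('side',314,269,.07)
print('small');r('top',337.5,154,0);print('yellow');r('top',315.5,209,0)
print('camera base');
for u,v in((392,150),(408,176),(436,160)): r('top',u,v,0)
print('hinge'); r('top',337,244,0.005)
print('caster'); r('top',293,241,0.005)
print('tray',ray('top',(330,95),.05),ray('top',(385,138),.05))
```

```text
top (311, 162.5) 0.195 [ 0.6271 -0.0108  0.195 ]
top (309.5, 178) 0 [ 0.6361 -0.0088  0.    ]
side (335, 160) 0.195 [ 0.6253 -0.0225  0.195 ]
side (334, 219) 0 [ 0.6338 -0.009   0.    ]
bracket ends top z.045
top (357, 170) 0.045 [ 0.6514 -0.1304  0.045 ]
top (352.5, 199) 0.045 [ 0.5753 -0.1197  0.045 ]
top (369, 186) 0.045 [ 0.6104 -0.1617  0.045 ]
side bracket
side (331, 239) 0.045 [ 0.5725 -0.1312  0.045 ]
side (361.5, 234) 0.045 [ 0.6495 -0.1409  0.045 ]
side (353, 246) 0.045 [ 0.6112 -0.1728  0.045 ]
supply
top (387, 212) 0.04 [ 0.5453 -0.209   0.04  ]
top (413, 213) 0.04 [ 0.5447 -0.2761  0.04  ]
top (413, 251) 0.04 [ 0.4484 -0.2745  0.04  ]
top (386.5, 251) 0.04 [ 0.4467 -0.2074  0.04  ]
side (314, 269) 0.07 [ 0.491  -0.2325  0.07  ]
small
top (337.5, 154) 0 [ 0.7054 -0.0829  0.    ]
yellow
top (315.5, 209) 0 [ 0.5528 -0.0272  0.    ]
camera base
top (392, 150) 0 [ 0.7222 -0.2324  0.    ]
top (408, 176) 0 [ 0.6507 -0.2758  0.    ]
top (436, 160) 0 [ 0.6983 -0.354   0.    ]
hinge
top (337, 244) 0.005 [ 0.4621 -0.0855  0.005 ]
caster
top (293, 241) 0.005 [0.4668 0.0288 0.005 ]
tray [ 0.85128031 -0.05615042  0.05      ] [ 0.73839653 -0.20237572  0.05      ]
```

```bash
cat > search.py <<'E'
import numpy as np, itertools
from scipy.spatial.transform import Rotation as Ro
rng=np.random.default_rng(0)
home=np.array([.612,-.134]);leg0=np.array([.633,-.010])
yel=(np.array([.553,-.027]),.020,.197);sml=(np.array([.705,-.083]),.017,.155)
def box(x0,x1,y0,y1,z0,z1,n):
    xs,ys,zs=[np.linspace(a,b,k) for a,b,k in zip((x0,y0,z0),(x1,y1,z1),n)]
    g=np.array(list(itertools.product(xs,ys,zs)));return g
body=box(-.0375,.0375,-.094,.094,-.21,-.084,(7,19,13))
arm=np.array([[.05*np.cos(t),.05*np.sin(t),z] for t in np.arange(0,6.28,.5) for z in np.arange(-.4,-.2,.03)])
BA=np.vstack([body,arm])
def cyl(P,c,r,z0,z1):
    d=np.hypot(P[:,0]-c[0],P[:,1]-c[1])-r; dz=np.maximum(z0-P[:,2],P[:,2]-z1)
    o=np.where((d>0)&(dz>0),np.hypot(d,dz),np.maximum(d,dz));return o.min()
def dbox(P,yaw,c,lo,hi):
    R=Ro.from_euler('z',yaw,degrees=True).as_matrix();Q=(P-np.r_[c,0])@R
    q=np.maximum(lo-Q,Q-hi);o=np.linalg.norm(np.maximum(q,0),axis=1)+np.minimum(q.max(1),0);return o.min()
def evalp(R,g,corner,beta,h,legs):
    fo=[box(-.0075,.0075,g/2,g/2+.0175,-.084,0,(5,5,15)),box(-.0075,.0075,-g/2-.0175,-g/2,-.084,0,(5,5,15))]
    F=np.vstack(fo); b=np.radians(beta); n=np.array([np.cos(b),np.sin(b)])
    out=1
    lowF=(F@R.T)[:,2].min(); c=R@corner
    for k,l in enumerate(legs):
        T=np.r_[l+.020*n,h]-c
        Fw=F@R.T+T; Bw=BA@R.T+T
        if k==0:
            if Fw[:,2].min()<.004: return -1
            if cyl(Fw,l,.020,0,.055)<-.0008: return -1
            out=min(out,cyl(Fw,l,.017,.055,.195)-.0, cyl(Bw,l,.017,.055,.195),cyl(Bw,l,.02,0,.055),Bw[:,2].min())
        if out<.004: return -1
        for o in(yel,sml): out=min(out,cyl(Bw,o[0],o[1],0,o[2]),cyl(Fw,o[0],o[1],0,o[2]))
        for P in(Fw,):
            for s in(1,-1):
                # flange from corner (28,0) to (-7,35s)
                out=min(out,dbox(P,-97+180-45*s,home+.0295*np.array([np.cos(np.radians(-97)),np.sin(np.radians(-97))]),np.array([0,-.003,0]),np.array([.052,.003,.045])))
        if out<.004: return -1
    return out
if __name__=="__main__":
    best=[]
    for it in range(25000):
        al=rng.uniform(20,170);th=rng.uniform(15,60);ps=rng.uniform(0,180);g=rng.choice([0,.03,.06,.093])
        # tool z: down and toward -alpha
        R=Ro.from_euler('z',al,degrees=True)*Ro.from_euler('y',180+th,degrees=True)*Ro.from_euler('z',ps,degrees=True);R=R.as_matrix()
        # ensure tool -z leans to alpha
        if (-R[:,2])[:2]@np.array([np.cos(np.radians(al)),np.sin(np.radians(al))])<0: R=(Ro.from_euler('z',al,degrees=True)*Ro.from_euler('y',180-th,degrees=True)*Ro.from_euler('z',ps,degrees=True)).as_matrix()
        beta=rng.uniform(60,106)
        cs=[(sx*.0075,sg*(g/2+o),0) for sx in(-1,0,1) for sg in(-1,1) for o in(0,.00875,.0175)]
        for c in cs:
            v=evalp(R,g,np.array(c),beta,rng.uniform(.012,.034),[home,home+.5*(leg0-home)])
            if v>0: best.append((v,al,th,ps,g,beta,c))
    best.sort(key=lambda t:-t[0])
    for b in best[:25]: print([np.round(q,4) if not isinstance(q,tuple) else q for q in b])
E
python3 - <<'E'
from h import *
for z in(.13,.14,.15,.16): print(z,ray('top',(342,140),z).round(3),ray('side',(372.5,186),z).round(3))
print('yellow top',ray('top',(319,197),.195),ray('side',(309,169),.195))
E
time timeout 550 python3 search.py
```

```text
0.13 [ 0.702 -0.083  0.13 ] [ 0.708 -0.072  0.13 ]
0.14 [ 0.698 -0.082  0.14 ] [ 0.7   -0.086  0.14 ]
0.15 [ 0.695 -0.081  0.15 ] [ 0.692 -0.099  0.15 ]
0.16 [ 0.692 -0.08   0.16 ] [ 0.684 -0.113  0.16 ]
yellow top [ 0.55262248 -0.02991417  0.195     ] [ 0.55096603 -0.04091207  0.195     ]
real	9m10.012s
user	9m0.327s
sys	0m0.085s
```

```bash
nproc
cat > s2.py <<'E'
import search as S, numpy as np, sys, time
from search import *
S.body=box(-.0375,.0375,-.094,.094,-.21,-.084,(4,9,6)); S.BA=np.vstack([S.body,S.arm[::2]])
S.sml=(np.array([.702,-.083]),.015,.14)
rng=np.random.default_rng(int(sys.argv[1]));best=[];t0=time.time();n=0
while time.time()-t0<150:
    n+=1
    al=rng.uniform(20,170);th=rng.uniform(15,60);ps=rng.uniform(0,180);g=rng.choice([0,0,.03,.06,.093])
    R=(Ro.from_euler('z',al,degrees=True)*Ro.from_euler('y',180+th,degrees=True)*Ro.from_euler('z',ps,degrees=True)).as_matrix()
    if (-R[:,2])[:2]@np.array([np.cos(np.radians(al)),np.sin(np.radians(al))])<0: R=(Ro.from_euler('z',al,degrees=True)*Ro.from_euler('y',180-th,degrees=True)*Ro.from_euler('z',ps,degrees=True)).as_matrix()
    beta=rng.uniform(65,101); sg=rng.choice([-1,1]);
    # tip corner farthest along -beta
    cs=np.array([(sx*.0075,s*(g/2+o),0) for sx in(-1,1) for s in(-1,1) for o in(0,.0175)])
    b=np.array([np.cos(np.radians(beta)),np.sin(np.radians(beta)),0])
    zc=(cs@R.T)[:,2]; lo=zc.min()
    ok=zc-lo<.03
    cc=cs[ok]; c=cc[np.argmin(cc@R.T@b)]
    h=.006+(R@c)[2]-lo
    if h<.012:h=.012
    v=evalp(R,g,c,beta,h,[home,home+.45*(leg0-home)])
    if v>0: best.append((v,al,th,ps,g,beta,h,tuple(c)))
best.sort(key=lambda t:-t[0])
print(n,len(best))
for b in best[:12]: print([np.round(q,3) for q in b])
E
for i in 1 2 3 4; do timeout 400 python3 s2.py $i & done; wait
```

```text
4
74668 109
[np.float64(0.01), np.float64(93.401), np.float64(55.639), np.float64(179.409), np.float64(0.093), np.float64(69.332), np.float64(0.019), array([-0.008, -0.064,  0.   ])]
[np.float64(0.009), np.float64(67.665), np.float64(44.86), np.float64(83.012), np.float64(0.0), np.float64(81.155), np.float64(0.031), array([-0.008, -0.018,  0.   ])]
[np.float64(0.009), np.float64(65.138), np.float64(45.558), np.float64(92.29), np.float64(0.0), np.float64(73.111), np.float64(0.031), array([-0.008, -0.018,  0.   ])]
[np.float64(0.009), np.float64(83.603), np.float64(44.796), np.float64(82.824), np.float64(0.0), np.float64(73.19), np.float64(0.032), array([ 0.008, -0.018,  0.   ])]
[np.float64(0.009), np.float64(78.33), np.float64(45.688), np.float64(86.927), np.float64(0.0), np.float64(92.985), np.float64(0.031), array([-0.008, -0.018,  0.   ])]
[np.float64(0.009), np.float64(83.8), np.float64(45.025), np.float64(81.017), np.float64(0.0), np.float64(71.38), np.float64(0.032), array([ 0.008, -0.018,  0.   ])]
[np.float64(0.008), np.float64(71.622), np.float64(46.184), np.float64(88.608),
[... 6339 characters left out ...]
-0.008, -0.018,  0.   ])]
[np.float64(0.009), np.float64(86.399), np.float64(45.265), np.float64(88.294), np.float64(0.0), np.float64(79.046), np.float64(0.031), array([ 0.008, -0.018,  0.   ])]
[np.float64(0.008), np.float64(68.734), np.float64(46.45), np.float64(89.704), np.float64(0.0), np.float64(73.232), np.float64(0.031), array([-0.008, -0.018,  0.   ])]
[np.float64(0.008), np.float64(75.002), np.float64(45.518), np.float64(83.902), np.float64(0.0), np.float64(82.863), np.float64(0.031), array([-0.008, -0.018,  0.   ])]
[np.float64(0.008), np.float64(72.739), np.float64(45.875), np.float64(88.012), np.float64(0.0), np.float64(99.657), np.float64(0.031), array([-0.008, -0.018,  0.   ])]
```

```bash
cat > ov.py <<'E'
from h import *
def overlay(src,n,dst,leg,home,yaw,win,s,sup=None,sy=0):
    im=cv2.imread(src);x0,y0,x1,y1=win;im=cv2.resize(im[y0:y1,x0:x1],None,fx=s,fy=s,interpolation=cv2.INTER_CUBIC)
    def pl(P,c,cl=True):
        q=np.array([(proj(n,p)+.5-[x0,y0])*s for p in P]).round().astype(int)
        cv2.polylines(im,[q],cl,c,1)
    t=np.linspace(0,2*np.pi,40)
    circ=lambda c,r,z:[(c[0]+r*np.cos(a),c[1]+r*np.sin(a),z) for a in t]
    pl(circ(leg,.02,0),(0,255,0));pl(circ(leg,.02,.055),(0,255,0));pl(circ(leg,.017,.175),(0,255,255));pl(circ(leg,.004,.195),(0,0,255))
    R=Ro.from_euler('z',yaw,degrees=True).as_matrix()
    for z in(0,.045): pl([np.r_[home,z]+R@np.array(p) for p in((-.007,.035,0),(.028,0,0),(-.007,-.035,0))],(255,0,255),False)
    pl(circ(home,.02,0),(255,255,0))
    if sup is not None:
        R=Ro.from_euler('z',sy,degrees=True).as_matrix()
        pl([np.r_[sup,.04]+R@np.array(p) for p in((-.05,-.035,0),(.05,-.035,0),(.05,.035,0),(-.05,.035,0))],(0,128,255))
    cv2.imwrite(dst,im)
E
python3 - <<'E'
from ov import *
a=((.6335,-.0095),(.612,-.134),-97)
overlay('pics/top0.png','top','pics/ovt.png',*a,(280,130,420,255),5,(.4963,-.2418),0.5)
overlay('pics/side0.png','side','pics/ovs.png',*a,(250,150,410,300),4,(.4963,-.2418),0.5)
E
```

```text
(no output)
```

View pics/ovt.png

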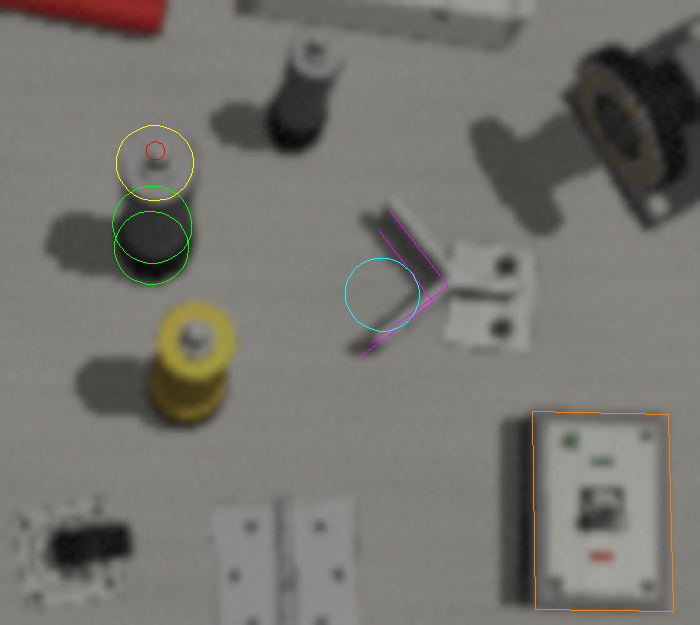

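View pics/ovs.png

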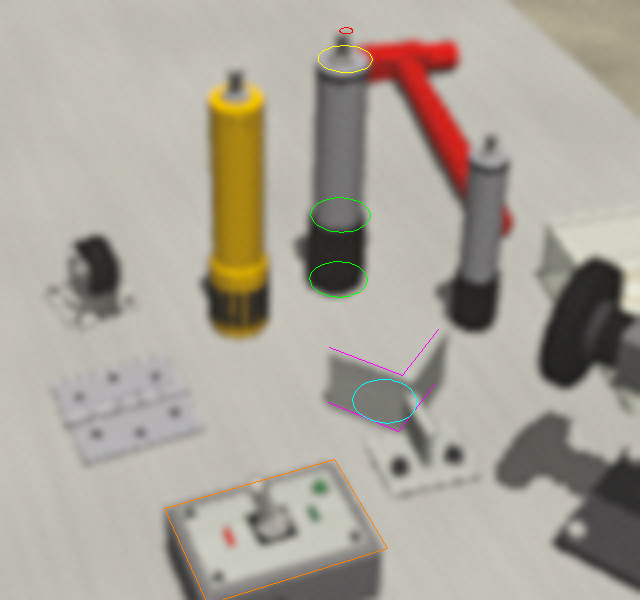

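```bash
python3 -m handwheel '[[0,0,-0.03,0,0,0,0],[0,0,-0.03,0,0,0,0],[0,0,-0.03,0,0,0,0],[0,0,-0.03,0,0,0,0],[0.026,-0.0236,0,0,0,0,0],[0.026,-0.0236,0,0,0,0,0],[0.026,-0.0236,0,0,0,0,0],[0.026,-0.0236,0,0,0,0,0],[0.026,-0.0236,0,0,0,0,0],[0.026,-0.0236,0,0,0,0,0],[0.026,-0.0236,0,0,0,0,0],[0.026,-0.0236,0,0,0,0,0],[0.026,-0.0236,0,0,0,0,0],[0.026,-0.0236,0,0,0,0,0],[0.026,-0.0236,0,0,0,0,0],[0.026,-0.0236,0,0,0,0,0]]'; python3 -c "
from plant import *
print(read_state()['joints'])"
```

```text
clock: 1.48
eef_pos: [0.4012, -0.2989, 0.3386]
eef_rot: [180.0, -0.0, 14.6]
wrist_force: [0.0, 0.1, 0.3]
finger_gap: 0.009
[-3.96097453e+01 -1.55334178e+01  9.25115737e+01  9.34772542e-04
  1.03016267e+02  3.57995288e+01]
```

```bash
python3 -m handwheel '[[0.0258,-0.0235,0,0,0,0,0],[0.0258,-0.0235,0,0,0,0,0],[0.0258,-0.0235,0,0,0,0,0],[0.0258,-0.0235,0,0,0,0,0],[0.0258,-0.0235,0,0,0,0,0],[0.0258,-0.0235,0,0,0,0,0],[0.0258,-0.0235,0,0,0,0,0],[0.0258,-0.0235,0,0,0,0,0],[0.0258,-0.0235,0,0,0,0,0],[0.0258,-0.0235,0,0,0,0,0],[0.0258,-0.0235,0,0,0,0,0],[0.0258,-0.0235,0,0,0,0,0],[0.0258,-0.0235,0,0,0,0,0],[0,0,0,0,0,6.15,0],[0,0,0,0,0,6.15,0],[0,0,0,0,0,6.15,0],[0,0,0,0,0,6.15,0]]'; python3 -m handwheel '[[0,0,0,-6,0,0,0],[0,0,0,-6,0,0,0],[0,0,0,-6,0,0,0],[0,0,0,-6,0,0,0]]'; python3 -c "
from plant import *
print(read_state()['joints'])"
```

```text
clock: 2.9
eef_pos: [0.6483, 0.08, 0.3381]
eef_rot: [180.0, 0.0, -10.3]
wrist_force: [-0.2, -0.3, -0.4]
finger_gap: 0.003
clock: 3.23
eef_pos: [0.6483, 0.0796, 0.3394]
eef_rot: [155.7, -0.1, -10.0]
wrist_force: [-0.6, -0.5, -0.2]
finger_gap: 0.008
[ 14.70601717   9.23146275  71.12171393 -23.2549162  108.73113346
 108.95260099]
```

```bash
python3 -m handwheel '[[0,0,0,-5.2,0,0,0],[0,0,0,-5.2,0,0,0],[0,0,0,-5.2,0,0,0],[0,0,0,-5.2,0,0,0],[0,0,0,0,0,0,0]]'
python3 - <<'E'
from h import *
print(read_state()['joints'])
for n in ("side","wrist","top"): cv2.imwrite(f"pics/{n}1.png",read_camera(n)[:,:,::-1])
E
```

```text
clock: 3.65
eef_pos: [0.6482, 0.0812, 0.3353]
eef_rot: [134.8, 0.3, -9.9]
wrist_force: [-0.6, 0.7, -1.0]
finger_gap: 0.004
[ 21.1203137   15.19271501  70.33628003 -41.98057108 114.96337902
 109.56619178]
```

View pics/side1.png

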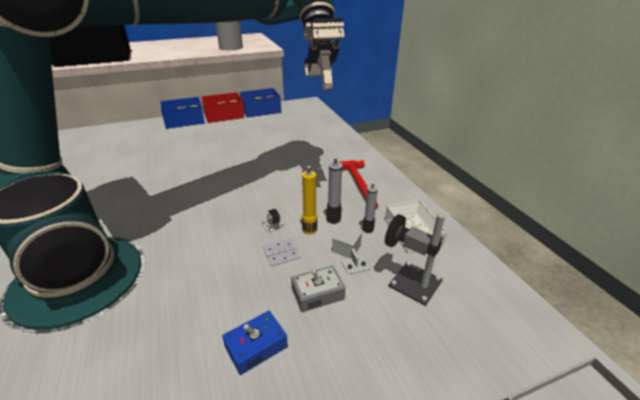

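View pics/wrist1.png

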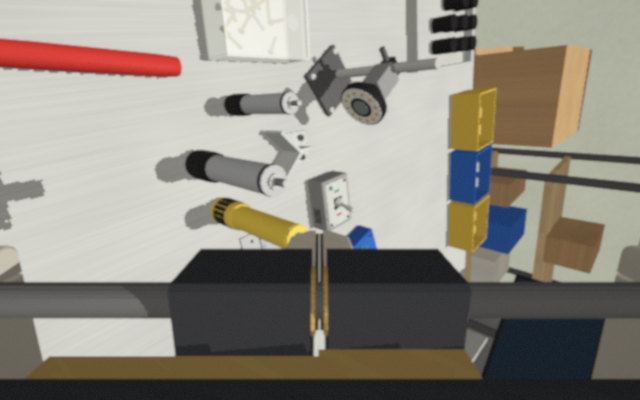

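```bash
python3 -m handwheel '[[0,-0.0194,0.0194,0,0,0,0],[0,-0.0194,0.0194,0,0,0,0],[0,-0.0194,0.0194,0,0,0,0],[0,-0.0194,0.0194,0,0,0,0],[0,-0.0194,0.0194,0,0,0,0],[0,-0.0194,0.0194,0,0,0,0],[0,-0.0194,0.0194,0,0,0,0],[0,-0.0194,0.0194,0,0,0,0],[0,-0.0194,0.0194,0,0,0,0],[0,0,0,0,0,0,0]]'
python3 - <<'E'
from h import *
print(read_state()['joints'])
for n in ("side","wrist","top"): cv2.imwrite(f"pics/{n}2.png",read_camera(n)[:,:,::-1])
crop('pics/side2.png','pics/side2c.png',270,100,430,220,5)
crop('pics/top2.png','pics/top2c.png',220,110,420,260,4)
E
```

```text
clock: 4.63
eef_pos: [0.6469, 0.0794, 0.0874]
eef_rot: [135.2, 0.3, -10.1]
wrist_force: [-0.8, -0.5, -1.3]
finger_gap: 0.003
[ 20.88786169  22.31859795  84.8418908  -37.43749307  98.04143395
 124.05486915]
```

View pics/side2c.png

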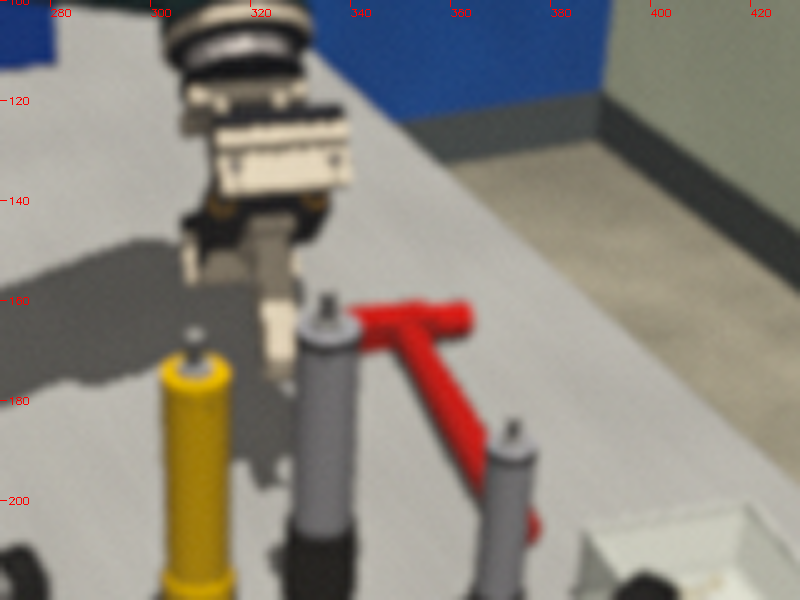

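View pics/wrist2.png

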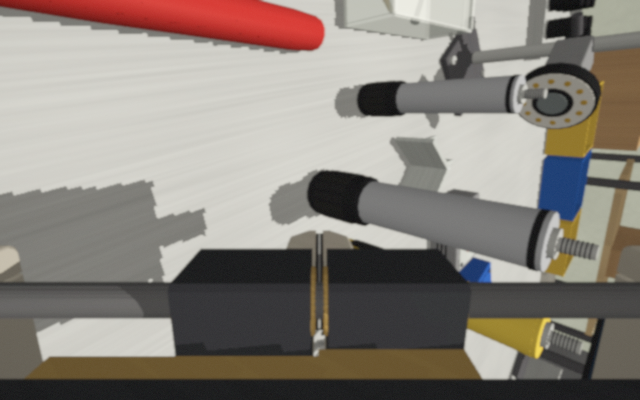

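View pics/top2c.png

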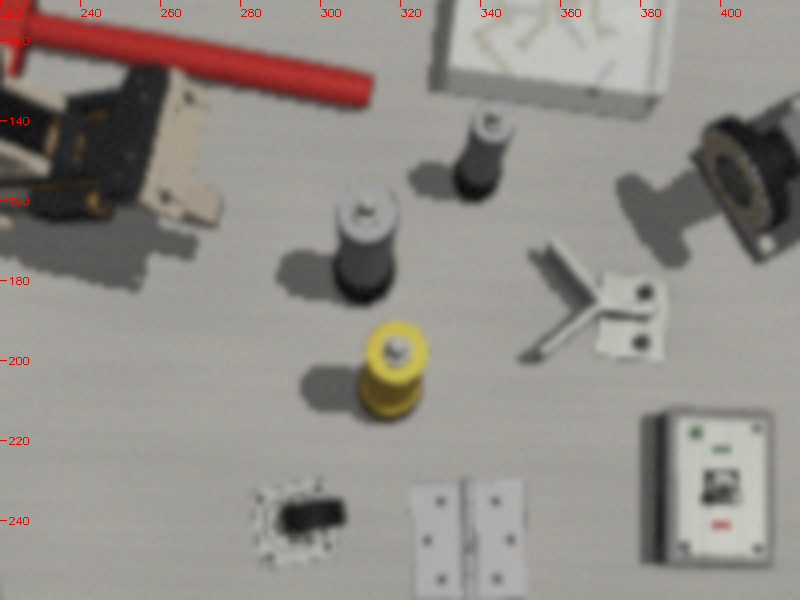

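```bash
cat >> h.py <<'E'
def wproj(X,s):
    p=camera_params('wrist');T=p['tool_from_camera'];R=Ro.from_euler('xyz',s['eef_rot'],degrees=True).as_matrix()
    t=R.T@(np.array(X)-s['eef_pos']);c=T[:3,:3].T@(t-T[:3,3]);return np.array([p['cx']+p['fx']*c[0]/c[2],p['cy']+p['fy']*c[1]/c[2]])
def wdraw(src,dst,s,leg):
    im=cv2.imread(src);t=np.linspace(0,6.283,40)
    for r,z,c in((.02,0,(0,255,0)),(.02,.055,(0,255,0)),(.017,.175,(0,255,255))):
        q=np.array([wproj((leg[0]+r*np.cos(a),leg[1]+r*np.sin(a),z),s) for a in t]).round().astype(int);cv2.polylines(im,[q],True,c,1)
    cv2.imwrite(dst,im[:300])
E
python3 - <<'E'
from h import *
s=read_state();wdraw('pics/wrist2.png','pics/wd2.png',s,(.632,-.010));print(s['eef_pos'],s['eef_rot'])
E
```

```text
[0.64912412 0.08023837 0.09405606] [ 1.35315015e+02 -1.21963329e-01 -1.00664675e+01]
```

View pics/wd2.png

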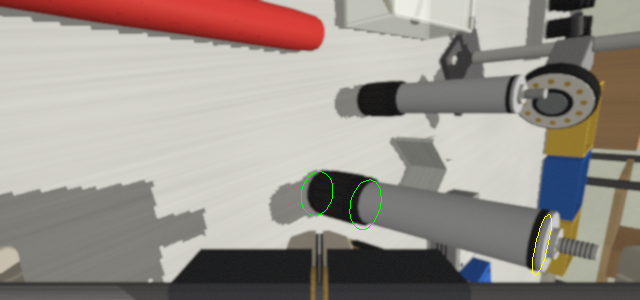

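```bash
python3 -m handwheel '[[0,-0.0175,0.0175,0,0,0,0],[0,-0.0175,0.0175,0,0,0,0],[0,0,0,0,0,0,0]]';for i in 1 2 3; do python3 -m handwheel '[[0,0,0,0,0,0,0]]'; done
```

```text
clock: 5.03
eef_pos: [0.6478, 0.0804, 0.0406]
eef_rot: [135.2, 0.1, -10.0]
wrist_force: [-1.2, 0.1, -1.7]
finger_gap: 0.006
clock: 5.12
eef_pos: [0.6488, 0.0806, 0.0437]
eef_rot: [135.2, -0.0, -10.0]
wrist_force: [0.6, -0.0, 1.4]
finger_gap: 0.005
clock: 5.2
eef_pos: [0.6494, 0.0809, 0.045]
eef_rot: [135.3, -0.1, -10.0]
wrist_force: [-0.2, -0.8, 0.3]
finger_gap: 0.003
clock: 5.28
eef_pos: [0.6494, 0.0809, 0.0448]
eef_rot: [135.3, -0.2, -10.0]
wrist_force: [-0.9, 0.5, 0.0]
finger_gap: 0.005
```

```bash
python3 -m handwheel '[[-0.0015,-0.005,0.005,0,0,0,0],[0,-0.005,0.005,0,0,0,0],[0,-0.004,0.004,0,0,0,0],[0,-0.002,0.002,0,0,0,0],[0,0,0,0,0,0,0],[0,0,0,0,0,0,0],[0,0,0,0,0,0,0],[0,0,0,0,0,0,0]]'
python3 - <<'E'
from h import *
for n in ("side","wrist","top"): cv2.imwrite(f"pics/{n}3.png",read_camera(n)[:,:,::-1])
crop('pics/side3.png','pics/side3c.png',270,120,430,240,5)
crop('pics/top3.png','pics/top3c.png',220,110,380,230,5)
E
```

```text
clock: 5.95
eef_pos: [0.6471, 0.0811, 0.0199]
eef_rot: [135.2, -0.0, -10.0]
wrist_force: [-0.6, -0.2, -0.3]
finger_gap: 0.006
```

View pics/side3c.png

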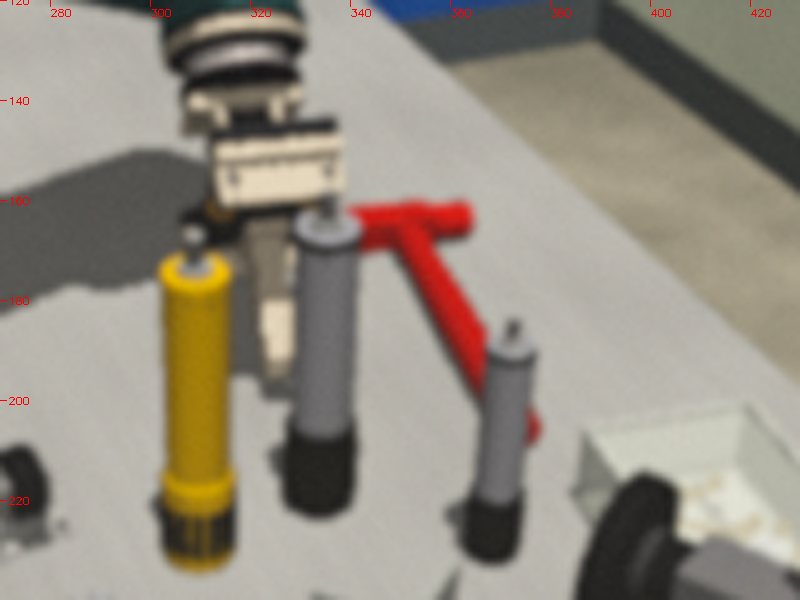

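View pics/top3c.png

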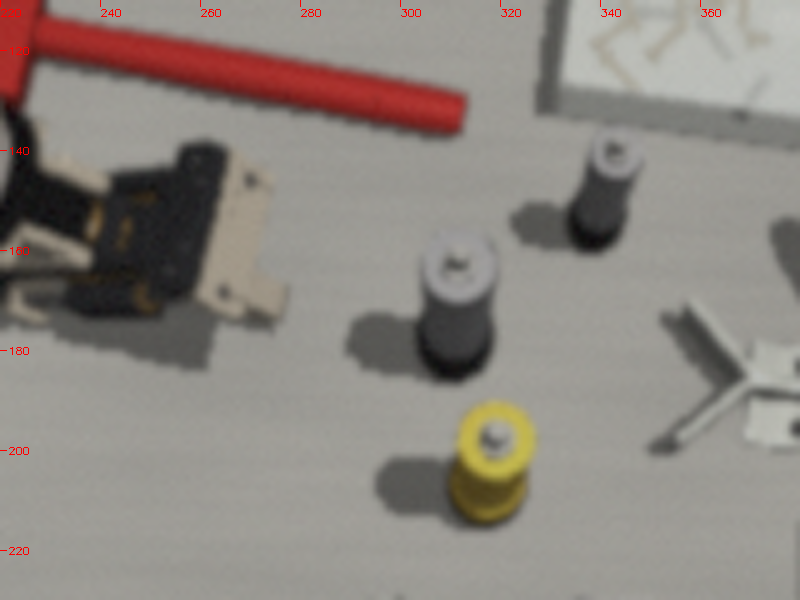

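```bash
python3 -m handwheel '[[0,0.007,0.007,0,0,0,0],[0,0.007,0.007,0,0,0,0],[0,0.007,0.007,0,0,0,0],[0,0.007,0.007,0,0,0,0],[0,0.005,0.005,0,0,0,0],[0,0.002,0.002,0,0,0,0],[0,0,0,0,0,0,0],[0,0,0,0,0,0,0],[0,0,0,0,0,0,0]]'
python3 - <<'E'
from h import *
s=read_state();print(s['eef_pos'],s['eef_rot'])
for n in ("side","wrist","top"): cv2.imwrite(f"pics/{n}4.png",read_camera(n)[:,:,::-1])
crop('pics/top4.png','pics/top4c.png',220,110,380,230,5)
wdraw('pics/wrist4.png','pics/wd4.png',s,(.632,-.010))
E
```

```text
clock: 6.85
eef_pos: [0.6385, 0.0325, 0.0195]
eef_rot: [135.2, -0.0, -10.0]
wrist_force: [-0.0, -0.2, 0.5]
finger_gap: 0.005
[0.63845232 0.03252018 0.01945635] [ 1.35206673e+02 -6.51512958e-03 -9.99056618e+00]
```

View pics/wd4.png

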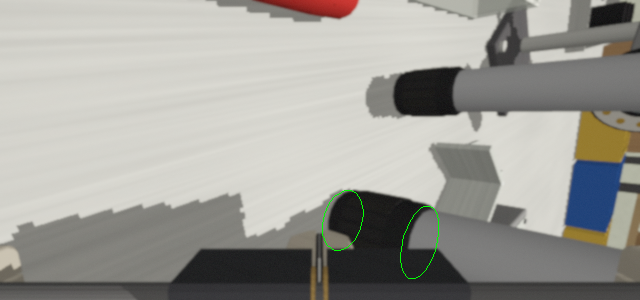

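View pics/top4c.png

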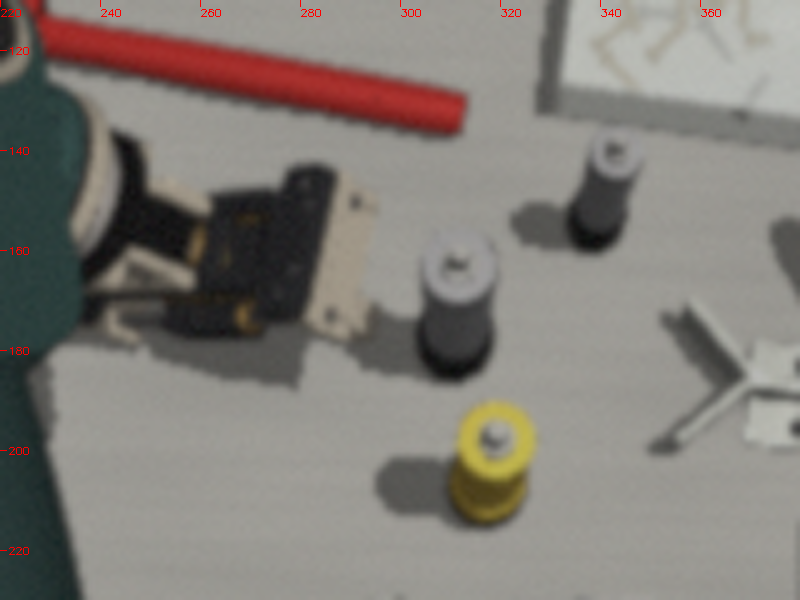

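```bash
python3 -m handwheel '[[0,0.0014,0.0014,0,0,0,0],[0,0.0014,0.0014,0,0,0,0],[0,0.0014,0.0014,0,0,0,0],[0,0.0014,0.0014,0,0,0,0]]';python3 -m handwheel '[[0,0.0014,0.0014,0,0,0,0],[0,0.0014,0.0014,0,0,0,0]]';python3 -m handwheel '[[0,0.0014,0.0014,0,0,0,0],[0,0.0014,0.0014,0,0,0,0]]'; python3 -m handwheel '[[0,0.0014,0.0014,0,0,0,0],[0,0.0014,0.0014,0,0,0,0]]';python3 -m handwheel '[[0,0.0014,0.0014,0,0,0,0],[0,0.0014,0.0014,0,0,0,0]]'
python3 - <<'E'
from h import *
s=read_state();print(s['eef_pos'],s['eef_rot'])
for n in ("side","wrist","top"): cv2.imwrite(f"pics/{n}5.png",read_camera(n)[:,:,::-1])
crop('pics/top5.png','pics/top5c.png',220,110,380,230,5)
crop('pics/side5.png','pics/side5c.png',270,120,430,240,5)
wdraw('pics/wrist5.png','pics/wd5.png',s,(.632,-.010))
E
```

```text
clock: 7.33
eef_pos: [0.6369, 0.0243, 0.0194]
eef_rot: [135.2, 0.0, -10.0]
wrist_force: [0.1, -0.4, -0.5]
finger_gap: 0.009
clock: 7.5
eef_pos: [0.6362, 0.0203, 0.0194]
eef_rot: [135.2, -0.0, -10.0]
wrist_force: [0.8, -0.1, 0.7]
finger_gap: 0.004
clock: 7.67
eef_pos: [0.6356, 0.0164, 0.0194]
eef_rot: [135.2, -0.0, -10.0]
wrist_force: [0.1, 1.2, -0.8]
finger_gap: 0.006
clock: 7.83
eef_pos: [0.6349, 0.0126, 0.0194]
eef_rot: [135.2, -0.0, -10.0]
wrist_force: [-0.8, -0.1, 0.6]
finger_gap: 0.005
clock: 8.0
eef_pos: [0.6344, 0.0089, 0.0195]
eef_rot: [135.2, -0.0, -10.0]
wrist_force: [0.2, 2.7, 1.5]
finger_gap: 0.005
[0.63435295 0.00891844 0.01948461] [ 1.35223844e+02 -1.86710523e-02 -9.98752827e+00]
```

View pics/wd5.png

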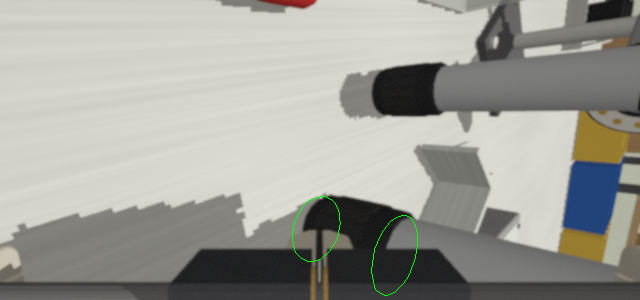

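View pics/top5c.png

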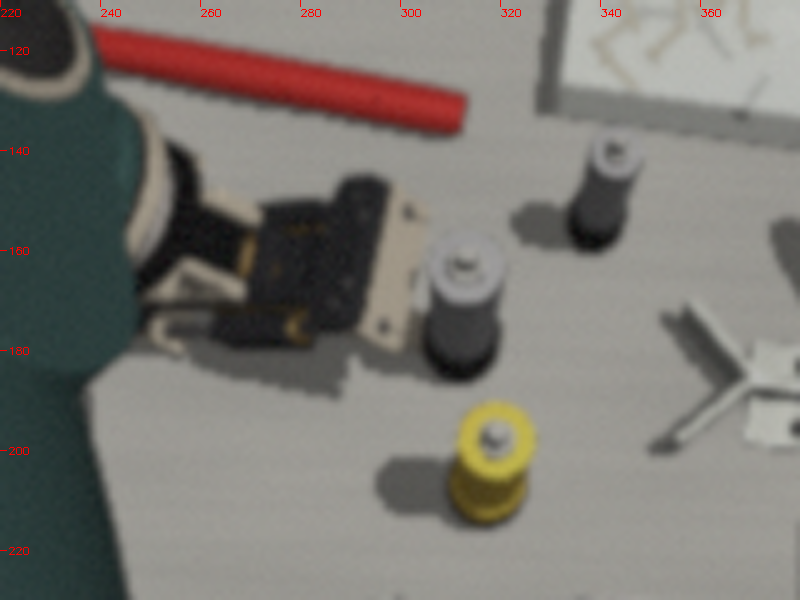

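View pics/side5c.png

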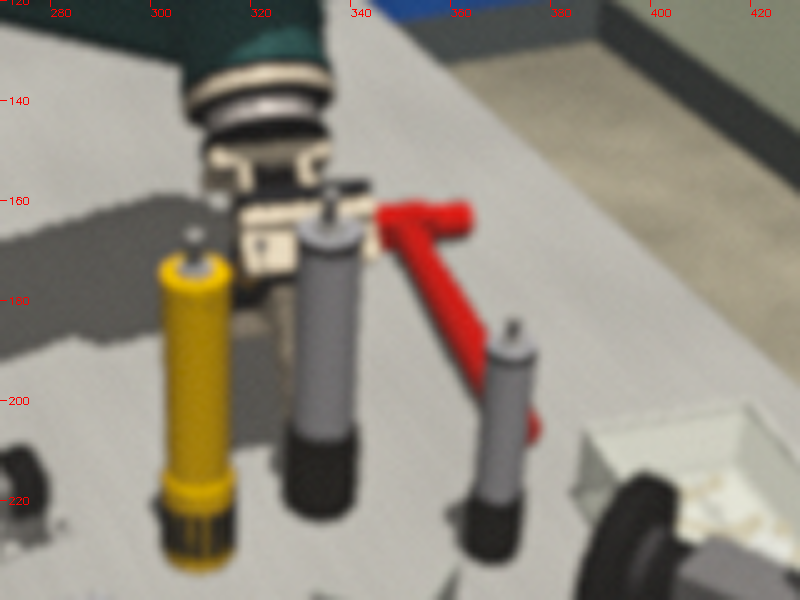

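Run:
```python
from h import *
# plate upper corner/lower corner in top4 (eef .6385,.0325) and top5
for z in(.10,.12,.145,.17):
    print(z,'pic4',ray('top',(294,150),z).round(4),ray('top',(291.5,177),z).round(4),'pic5',ray('top',(303.5,154),z).round(4),ray('top',(299,180),z).round(4),'tube L edge pic5',ray('top',(306,170),z).round(4))
print('foot',ray('top',(311,178.5),0), 'old',ray('top',(309.5,178),0))
print(proj('top',(.6344,.0089-.007,.145)))
crop('pics/top5.png','pics/top5d.png',285,140,330,190,12)
```

```text
0.1 pic4 [0.6821 0.0309 0.1   ] [0.615  0.0344 0.1   ] pic5 [0.6729 0.0076 0.1   ] [0.6082 0.0163 0.1   ] tube L edge pic5 [6.334e-01 3.000e-04 1.000e-01]
0.12 pic4 [0.6761 0.03   0.12  ] [0.6105 0.0334 0.12  ] pic5 [0.6671 0.0073 0.12  ] [0.604  0.0157 0.12  ] tube L edge pic5 [6.285e-01 1.000e-04 1.200e-01]
0.145 pic4 [0.6686 0.0289 0.145 ] [0.605  0.0322 0.145 ] pic5 [0.6599 0.0068 0.145 ] [0.5986 0.015  0.145 ] tube L edge pic5 [ 6.224e-01 -1.000e-04  1.450e-01]
0.17 pic4 [0.661  0.0277 0.17  ] [0.5994 0.0309 0.17  ] pic5 [0.6526 0.0063 0.17  ] [0.5932 0.0143 0.17  ] tube L edge pic5 [ 6.163e-01 -4.000e-04  1.700e-01]
foot [ 0.63485246 -0.01287194  0.        ] old [ 0.63608673 -0.00881165  0.        ]
[305.27808954 164.85465833]
```

View pics/top5d.png

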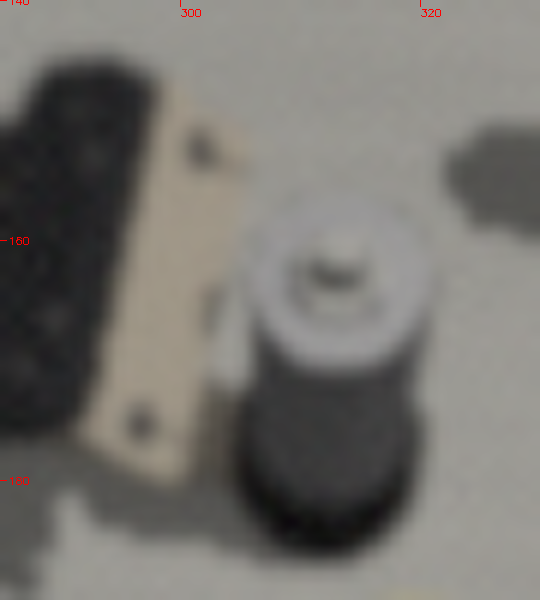

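```bash
python3 -m handwheel '[[0,-0.0028,-0.0028,0,0,0,0],[0,0.0028,-0.0028,-1.5,0,0,0],[0,0,0,-1.5,0,0,0],[0,0,0,0,0,0,0],[0,0,0,0,0,0,0],[0,0,0,0,0,0,0]]'
python3 - <<'E'
from h import *
s=read_state();print(s['eef_pos'],s['eef_rot'])
for n in ("side","top"): cv2.imwrite(f"pics/{n}6.png",read_camera(n)[:,:,::-1])
crop('pics/top6.png','pics/top6d.png',285,140,330,190,12)
E
```

```text
clock: 8.65
eef_pos: [0.6349, 0.0129, 0.023]
eef_rot: [132.2, 0.0, -10.0]
wrist_force: [0.8, -0.3, 1.2]
finger_gap: 0.008
[0.63485524 0.01288756 0.0230409 ] [ 1.32192184e+02  2.39070250e-02 -9.98587087e+00]
```

View pics/top6d.png

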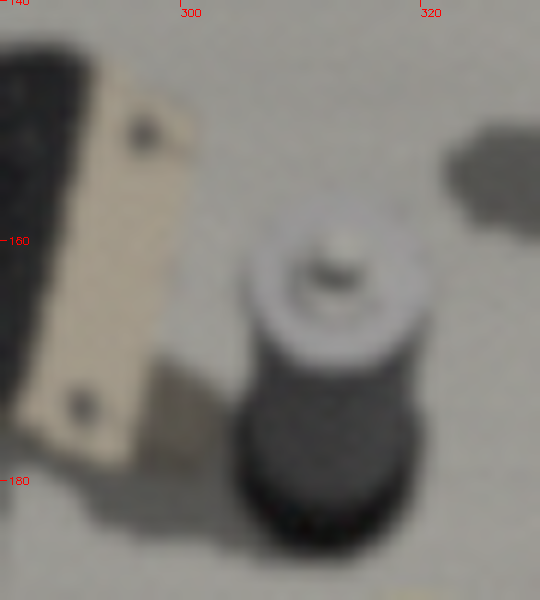

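```bash
python3 -m handwheel '[[0,0.0013,0.0015,0,0,0,0],[0,0.0013,0.0015,0,0,0,0],[0,0.002,0.0022,0,0,0,0],[0,0.002,0.0022,0,0,0,0],[0,0.002,0.0022,0,0,0,0],[0,0.002,0.0022,0,0,0,0],[0,0.002,0.0022,0,0,0,0],[0,0.002,0.0022,0,0,0,0],[0,0.002,0.0022,0,0,0,0],[0,0.002,0.0022,0,0,0,0],[0,0.002,0.0022,0,0,0,0],[0,0.002,0.0022,0,0,0,0],[0,0.0013,0.0015,0,0,0,0],[0,0,0,0,0,0,0]]'
python3 - <<'E'
from h import *
s=read_state();print(s['eef_pos'],s['eef_rot'])
for n in ("side","top"): cv2.imwrite(f"pics/{n}7.png",read_camera(n)[:,:,::-1])
crop('pics/top7.png','pics/top7d.png',270,130,380,210,7)
crop('pics/side7.png','pics/side7d.png',270,130,390,260,5)
E
```

```text
clock: 9.92
eef_pos: [0.6286, -0.0228, 0.0233]
eef_rot: [132.2, -0.0, -10.0]
wrist_force: [-0.5, 0.6, 0.8]
finger_gap: 0.006
[ 0.62863432 -0.02280067  0.02325602] [ 1.32193082e+02 -1.71253738e-03 -1.00176837e+01]
```

View pics/top7d.png

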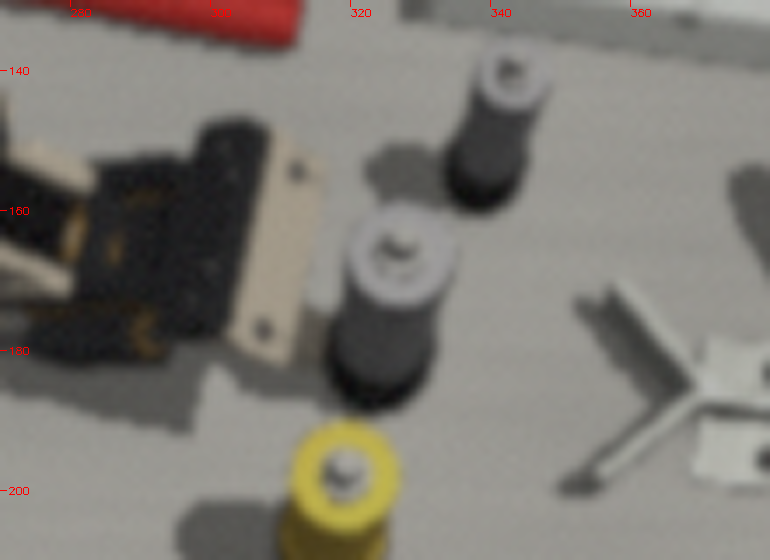

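View pics/side7d.png

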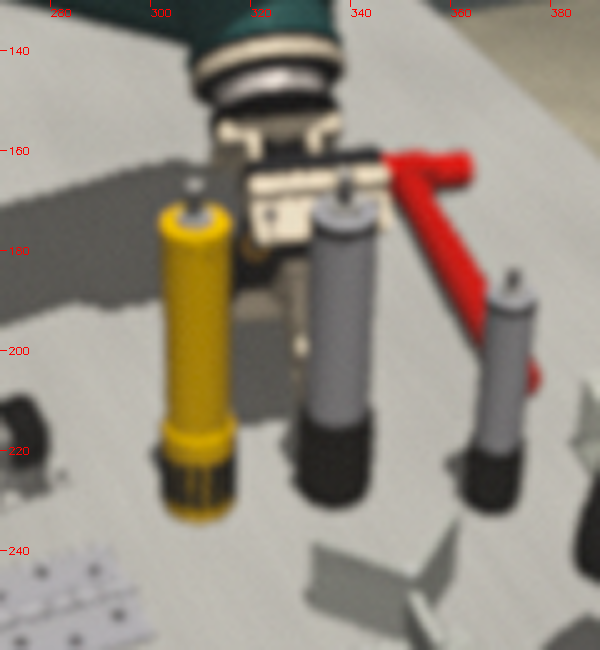

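```bash
python3 -m handwheel '[[0,0.0013,0.0015,0,0,0,0],[0,0.002,0.0022,0,0,0,0],[0,0.0027,0.003,0,0,0,0],[0,0.0027,0.003,0,0,0,0],[0,0.0027,0.003,0,0,0,0],[0,0.0027,0.003,0,0,0,0],[0,0.0027,0.003,0,0,0,0],[0,0.0027,0.003,0,0,0,0],[0,0.0027,0.003,0,0,0,0],[0,0.0027,0.003,0,0,0,0],[0,0.0027,0.003,0,0,0,0],[0,0.0027,0.003,0,0,0,0],[0,0.0027,0.003,0,0,0,0],[0,0.002,0.0022,0,0,0,0],[0,0.0013,0.0015,0,0,0,0],[0,0,0,0,0,0,0]]'
python3 - <<'E'
from h import *
s=read_state();print(s['eef_pos'],s['eef_rot'])
for n in ("side","top"): cv2.imwrite(f"pics/{n}8.png",read_camera(n)[:,:,::-1])
crop('pics/top8.png','pics/top8d.png',280,130,390,210,7)
crop('pics/side8.png','pics/side8d.png',270,130,390,260,5)
E
```

```text
clock: 11.35
eef_pos: [0.6192, -0.0763, 0.0231]
eef_rot: [132.2, -0.0, -10.0]
wrist_force: [-0.1, 0.8, 0.6]
finger_gap: 0.002
[ 0.61921306 -0.0762864   0.02306849] [ 1.32194552e+02 -5.65222945e-03 -1.00202457e+01]
```

View pics/top8d.png

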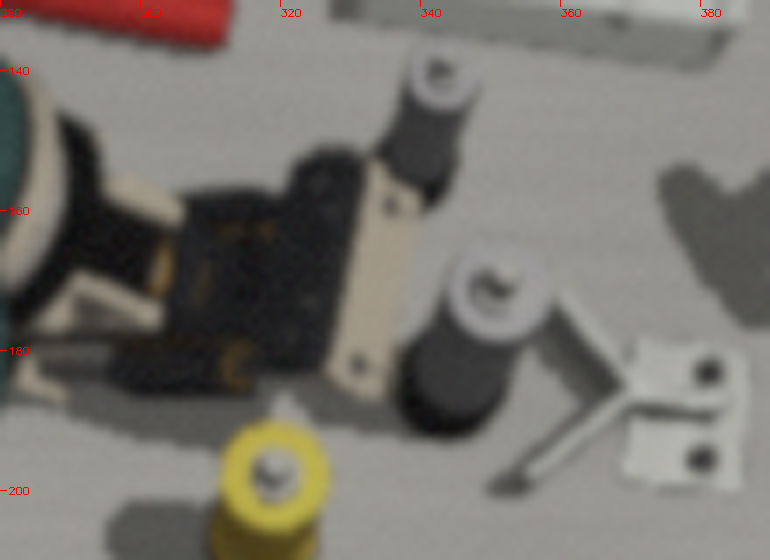

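View pics/side8d.png

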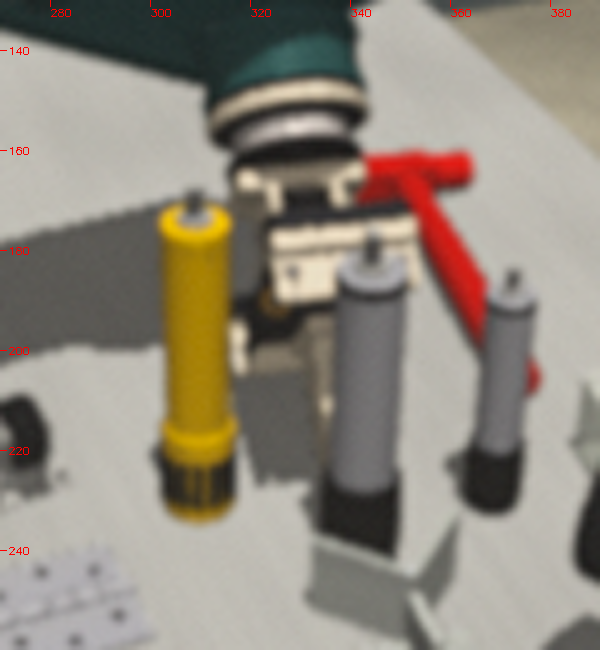

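```bash
python3 -m handwheel '[[0,0.0013,0.0015,0,0,0,0],[0,0.002,0.0022,0,0,0,0],[0,0.002,0.0022,0,0,0,0],[0,0.002,0.0022,0,0,0,0],[0,0.002,0.0022,0,0,0,0],[0,0.002,0.0022,0,0,0,0],[0,0.002,0.0022,0,0,0,0],[0,0.002,0.0022,0,0,0,0]]'; python3 -m handwheel '[[0,0.0013,0.0015,0,0,0,0],[0,0.0007,0.0007,0,0,0,0]]';python3 -m handwheel '[[0,0.0007,0.0007,0,0,0,0],[0,0.0007,0.0007,0,0,0,0]]';python3 -m handwheel '[[0,0.0007,0.0007,0,0,0,0],[0,0.0007,0.0007,0,0,0,0]]'
python3 - <<'E'
from h import *
s=read_state();print(s['eef_pos'],s['eef_rot'])
for n in ("side","top"): cv2.imwrite(f"pics/{n}9.png",read_camera(n)[:,:,::-1])
crop('pics/top9.png','pics/top9d.png',290,130,400,210,7)
crop('pics/side9.png','pics/side9d.png',270,150,390,280,5)
E
```

```text
clock: 12.12
eef_pos: [0.6152, -0.0987, 0.0229]
eef_rot: [132.2, 0.0, -10.0]
wrist_force: [0.6, 2.4, 0.3]
finger_gap: 0.004
clock: 12.28
eef_pos: [0.6147, -0.1016, 0.023]
eef_rot: [132.2, -0.0, -10.0]
wrist_force: [1.0, 2.1, 1.2]
finger_gap: 0.005
clock: 12.45
eef_pos: [0.6145, -0.1033, 0.0231]
eef_rot: [132.2, -0.0, -10.0]
wrist_force: [0.4, 2.2, 0.5]
finger_gap: 0.002
clock: 12.62
eef_pos: [0.6141, -0.1052, 0.0232]
eef_rot: [132.2, 0.0, -10.0]
wrist_force: [0.8, 2.5, -0.4]
finger_gap: 0.003
[ 0.61412509 -0.1051731   0.02315903] [ 1.32201025e+02  1.25603565e-03 -9.99662038e+00]
```

View pics/top9d.png

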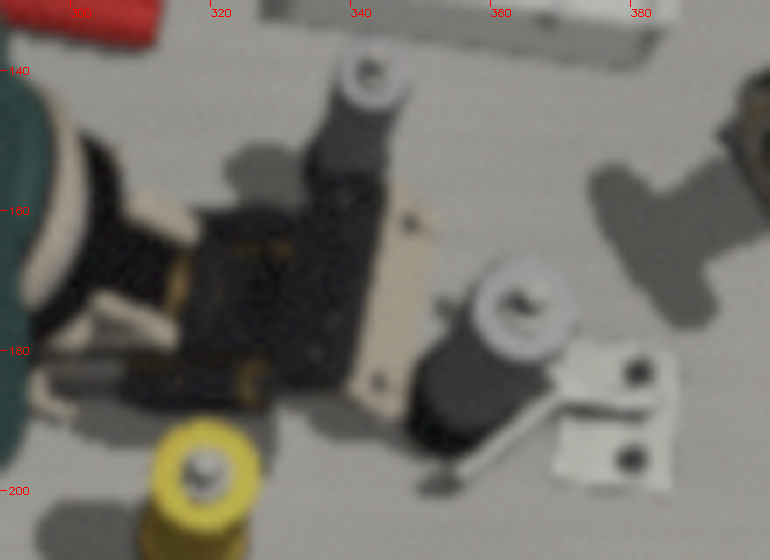

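View pics/side9d.png

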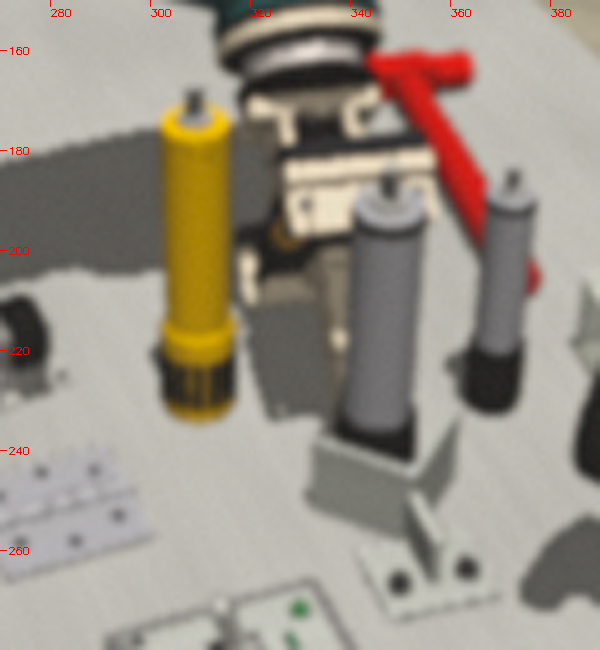

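```bash
for i in 1 2 3 4; do python3 -m handwheel '[[0,0.0007,0.0007,0,0,0,0],[0,0.0007,0.0007,0,0,0,0]]' | egrep "pos|force"; done
```

```text
eef_pos: [0.6138, -0.107, 0.0232]
wrist_force: [3.1, 7.1, -2.4]
eef_pos: [0.6145, -0.1078, 0.0231]
wrist_force: [9.9, 21.4, -1.4]
eef_pos: [0.6153, -0.1085, 0.0233]
wrist_force: [16.8, 34.4, -2.5]
eef_pos: [0.6161, -0.1091, 0.0234]
wrist_force: [24.1, 44.6, -3.5]
```

Run:
```python
from h import *
s=read_state();print(s['eef_pos'],s['wrist_force'],s['torque'])
for n in ("side","top","wrist"): cv2.imwrite(f"pics/{n}10.png",read_camera(n)[:,:,::-1])
crop('pics/top10.png','pics/top10d.png',330,150,390,210,10)
crop('pics/side10.png','pics/side10d.png',320,170,380,270,6)
```

```text
[ 0.61614992 -0.10913737  0.02336895] [24.1323099  44.57524993 -3.5342378 ] [ 6.22138154 -2.88490832  2.23655745]
```

View pics/top10d.png

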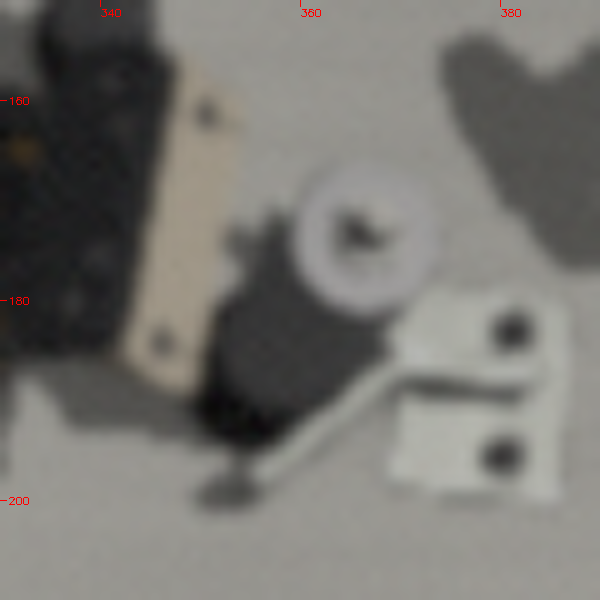

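View pics/side10d.png

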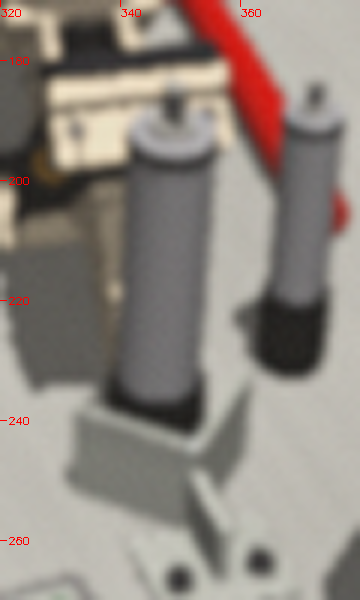

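View pics/wrist10.png

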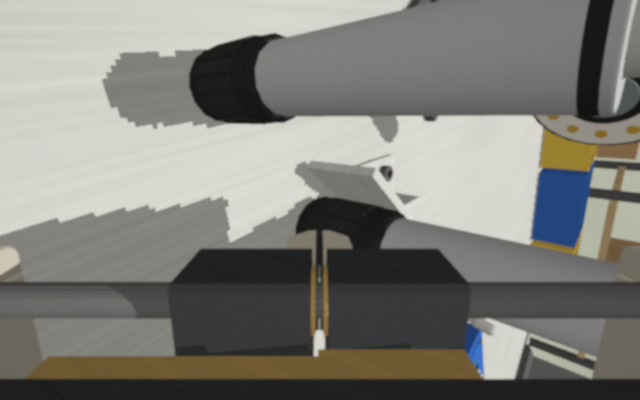

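```bash
python3 -m handwheel '[[0,-0.0027,-0.003,0,0,0,0],[0,-0.0027,-0.003,0,0,0,0],[-0.003,0,0,0,0,0,0],[-0.003,0,0,0,0,0,0],[0,0,0,0,0,0,0]]'; python3 -m handwheel '[[0,0.0013,0.0015,0,0,0,0],[0,0.0007,0.0007,0,0,0,0]]' | egrep "pos|force"; for i in 1 2 3; do python3 -m handwheel '[[0,0.0007,0.0007,0,0,0,0]]' | egrep "pos|force"; done
```

```text
clock: 13.95
eef_pos: [0.6074, -0.1043, 0.0234]
eef_rot: [132.2, 0.0, -10.0]
wrist_force: [0.5, 0.3, -0.5]
finger_gap: 0.007
eef_pos: [0.6077, -0.107, 0.0235]
wrist_force: [3.0, 8.5, -0.4]
eef_pos: [0.6081, -0.1075, 0.0235]
wrist_force: [6.4, 14.1, -0.5]
eef_pos: [0.6085, -0.1078, 0.0236]
wrist_force: [10.3, 19.8, -2.2]
eef_pos: [0.6089, -0.1082, 0.0236]
wrist_force: [13.3, 26.5, -2.2]
```

```bash
for i in 1 2 3 4; do python3 -m handwheel '[[0.001,0,0,0,0,0,0],[0.001,0.0003,0.0003,0,0,0,0]]' | egrep "pos|force"; done
python3 - <<'E'
from h import *
for n in ("top","wrist"): cv2.imwrite(f"pics/{n}11.png",read_camera(n)[:,:,::-1])
crop('pics/wrist11.png','pics/wrist11d.png',230,130,480,260,3)
E
```

```text
eef_pos: [0.6106, -0.109, 0.0236]
wrist_force: [9.5, 20.1, -2.1]
eef_pos: [0.6124, -0.1099, 0.0236]
wrist_force: [8.7, 17.9, -2.5]
eef_pos: [0.6141, -0.1108, 0.0236]
wrist_force: [9.1, 16.5, -1.9]
eef_pos: [0.6157, -0.1117, 0.0236]
wrist_force: [0.7, 20.6, -0.6]
```

View pics/wrist11d.png

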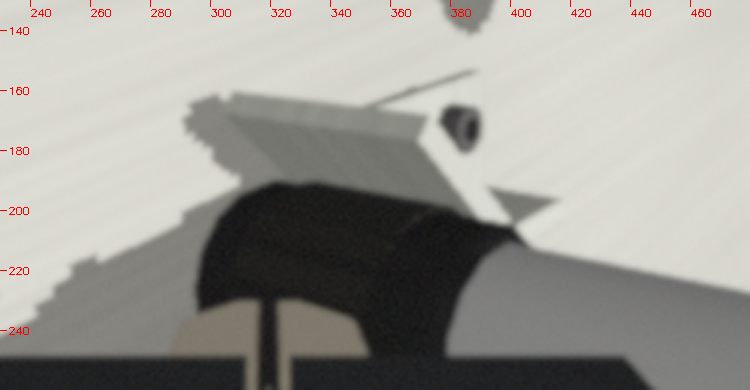

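```bash
python3 -m handwheel '[[0.0005,0.0004,0.0004,0,0,0,0],[0.0005,0.0004,0.0004,0,0,0,0]]' | egrep "pos|force";python3 -m handwheel '[[0,0.0004,0.0004,0,0,0,0],[0,0.0004,0.0004,0,0,0,0]]' | egrep "pos|force";  python3 - <<'E'
from h import *
for n in ("top","wrist","side"): cv2.imwrite(f"pics/{n}12.png",read_camera(n)[:,:,::-1])
crop('pics/wrist12.png','pics/wrist12d.png',230,130,480,260,3)
crop('pics/top12.png','pics/top12d.png',330,150,390,210,10)
E
```

```text
eef_pos: [0.6159, -0.1119, 0.0235]
wrist_force: [-4.7, 36.8, 4.8]
eef_pos: [0.6159, -0.112, 0.0235]
wrist_force: [-2.8, 46.2, 6.2]
```

View pics/wrist12d.png

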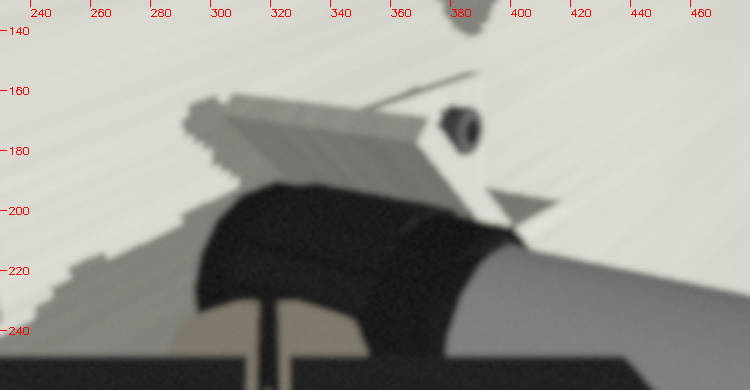

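View pics/top12d.png

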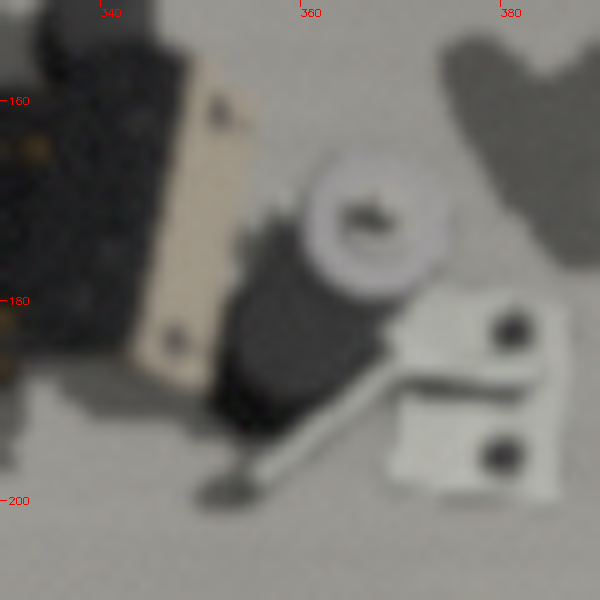

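```bash
python3 -m handwheel '[[0,-0.0007,-0.0007,0,0,0,0],[0,-0.0013,-0.0015,0,0,0,0],[0,-0.0027,-0.003,0,0,0,0],[0,-0.0034,-0.0037,0,0,0,0],[0,-0.0067,-0.0074,0,0,0,0],[0,-0.01,-0.011,0,0,0,0],[0,-0.0134,-0.0148,0,0,0,0],[0,-0.0134,-0.0148,0,0,0,0],[0,-0.0134,-0.0148,0,0,0,0],[0,-0.0134,-0.0148,0,0,0,0],[0,-0.0134,-0.0148,0,0,0,0],[0,-0.0067,-0.0074,0,0,0,0],[0,0,0,0,0,0,0]]';  python3 - <<'E'
from h import *
for n in ("top","wrist","side"): cv2.imwrite(f"pics/{n}13.png",read_camera(n)[:,:,::-1])
crop('pics/side13.png','pics/side13d.png',320,160,400,270,6)
crop('pics/top13.png','pics/top13d.png',330,150,390,210,10)
E
```

```text
clock: 16.7
eef_pos: [0.6414, 0.0315, 0.0238]
eef_rot: [132.2, -0.0, -9.9]
wrist_force: [0.4, -0.6, 1.0]
finger_gap: 0.006
```

View pics/side13d.png

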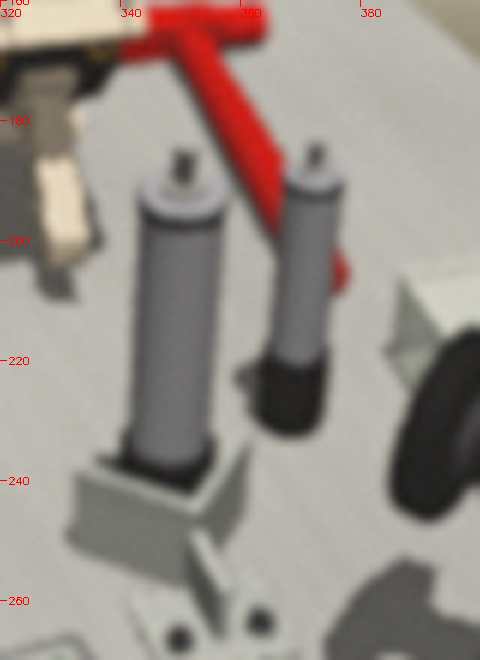

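View pics/top13d.png

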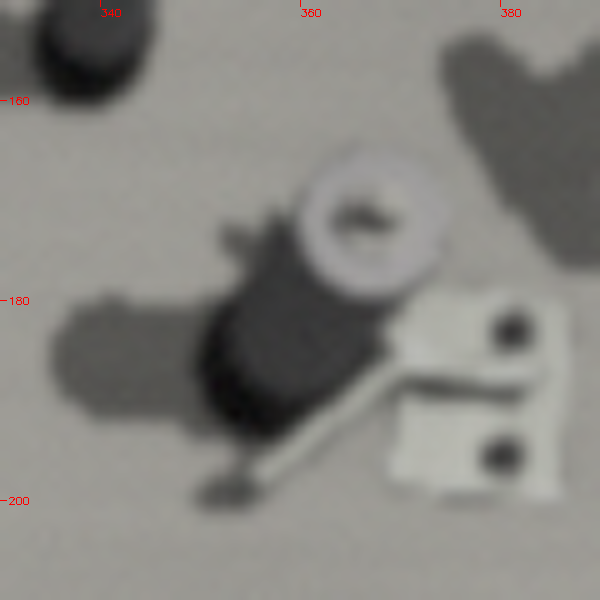

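View pics/wrist13.png

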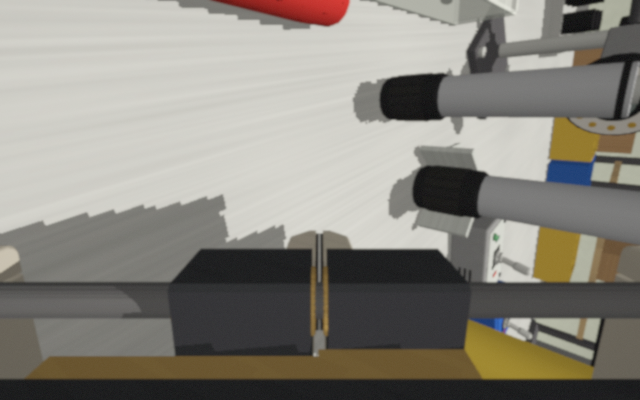

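Run:
```python
from h import *
for n,w in(('top',(357,162,378,182)),('side',(338,185,358,232)),('top',(370,178,390,202))):
    x0,y0,x1,y1=w
    a=cv2.imread(f'pics/{n}12.png',0).astype(np.float32);b=cv2.imread(f'pics/{n}13.png',0).astype(np.float32)
    a=cv2.resize(a[y0:y1,x0:x1],None,fx=10,fy=10,interpolation=cv2.INTER_CUBIC);c=cv2.resize(b[y0-4:y1+4,x0-4:x1+4],None,fx=10,fy=10,interpolation=cv2.INTER_CUBIC)
    r=cv2.matchTemplate(c,a,cv2.TM_CCOEFF_NORMED);m=cv2.minMaxLoc(r);print(n,w,m[1],(np.array(m[3])-40)/10)
```

```text
top (357, 162, 378, 182) 0.9936634302139282 [-0.3 -0.1]
side (338, 185, 358, 232) 0.6860323548316956 [ 0.3 -0.1]
top (370, 178, 390, 202) 0.997873842716217 [0. 0.]
```

```bash
python3 -m handwheel '[[0,0.0067,0.0074,0,0,0,0],[0,0.0134,0.0148,0,0,0,0],[0,0.0134,0.0148,0,0,0,0],[0,0.0134,0.0148,0,0,0,0],[0,0.0134,0.0148,0,0,0,0],[0,0.0134,0.0148,0,0,0,0],[0,0.0067,0.0074,0,0,0,0],[0,0.0067,0.0074,0,0,0,0],[0,0.0027,0.003,0,0,0,0],[0,0.0013,0.0015,0,0,0,0],[0,0,0,0,0,0,0]]' | egrep "pos|force"; for i in 1 2 3 4; do python3 -m handwheel '[[0,0.0007,0.0007,0,0,0,0]]' | egrep "pos|force"; done
```

```text
eef_pos: [0.6173, -0.1047, 0.0239]
wrist_force: [-0.1, -0.0, 0.6]
eef_pos: [0.6173, -0.105, 0.0238]
wrist_force: [0.2, 0.2, -0.2]
eef_pos: [0.6171, -0.1059, 0.0239]
wrist_force: [0.2, -0.2, 0.3]
eef_pos: [0.6169, -0.107, 0.0238]
wrist_force: [-0.2, -0.4, -0.4]
eef_pos: [0.6167, -0.1081, 0.0239]
wrist_force: [-0.1, 0.2, 0.1]
```

```bash
for i in 1 2 3 4 5 6 7; do python3 -m handwheel '[[0,0.0004,0.0004,0,0,0,0]]' | egrep "pos|force"; done
```

```text
eef_pos: [0.6166, -0.1088, 0.024]
wrist_force: [-0.4, -0.4, -0.2]
eef_pos: [0.6164, -0.1094, 0.024]
wrist_force: [0.2, -0.1, -0.3]
eef_pos: [0.6163, -0.1101, 0.0241]
wrist_force: [0.0, -0.0, 0.5]
eef_pos: [0.6162, -0.1107, 0.0241]
wrist_force: [-0.1, 0.8, -0.5]
eef_pos: [0.6161, -0.1112, 0.0242]
wrist_force: [0.0, 1.9, 0.8]
eef_pos: [0.616, -0.1115, 0.0241]
wrist_force: [-0.2, 9.7, 2.0]
eef_pos: [0.6161, -0.1116, 0.0241]
wrist_force: [-0.7, 14.7, 1.8]
```

```bash
python3 -m handwheel '[[0,-0.0003,-0.0003,0,0,0,0],[0,-0.0003,-0.0003,0,0,0,0],[0,-0.0003,-0.0003,0,0,0,0],[0,-0.0007,-0.0007,0,0,0,0],[0,-0.0013,-0.0015,0,0,0,0],[0,-0.0034,-0.0037,0,0,0,0],[0,-0.0067,-0.0074,0,0,0,0],[0,-0.0134,-0.0148,0,0,0,0],[0,-0.0134,-0.0148,0,0,0,0],[0,-0.0134,-0.0148,0,0,0,0],[0,-0.0134,-0.0148,0,0,0,0],[0,-0.0134,-0.0148,0,0,0,0],[0,-0.0134,-0.0148,0,0,0,0],[0,0.01,-0.009,0,0,0,0],[0,0.02,-0.018,0,0,0,0],[0,0.02,-0.018,0,0,0,0],[0,0.02,-0.018,0,0,0,0],[0,0.02,-0.018,0,0,0,0],[0,0.02,-0.018,0,0,0,0],[0,0.02,-0.018,0,0,0,0]]';python3 -m handwheel '[[0,0.02,-0.018,0,0,0,0],[0,0.02,-0.018,0,0,0,0],[0,0.02,-0.018,0,0,0,0],[0,0.02,-0.018,0,0,0,0],[0,0.02,-0.018,0,0,0,0],[0,0.01,-0.009,0,0,0,0],[0,0,0,6.9,0,0,0],[0,0,0,6.9,0,0,0],[0,0,0,6.9,0,0,0],[0,0,0,6.9,0,0,0],[0,0,0,6.9,0,0,0],[0,0,0,6.9,0,0,0],[0,0,0,6.4,0,0,0],[0,0,0,0,0,0,0]]';  python3 - <<'E'
from h import *
for n in ("top","side"): cv2.imwrite(f"pics/{n}14.png",read_camera(n)[:,:,::-1])
crop('pics/side14.png','pics/side14d.png',280,150,400,310,4.5)
crop('pics/top14.png','pics/top14d.png',330,150,430,250,6)
E
```

```text
clock: 20.35
eef_pos: [0.6397, 0.0241, 0.2011]
eef_rot: [132.2, -0.0, -10.0]
wrist_force: [0.8, -0.2, 0.3]
finger_gap: 0.008
clock: 21.52
eef_pos: [0.6395, 0.0215, 0.348]
eef_rot: [-179.6, -0.1, -10.2]
wrist_force: [0.1, -0.6, 0.8]
finger_gap: 0.005
```

View pics/side14d.png

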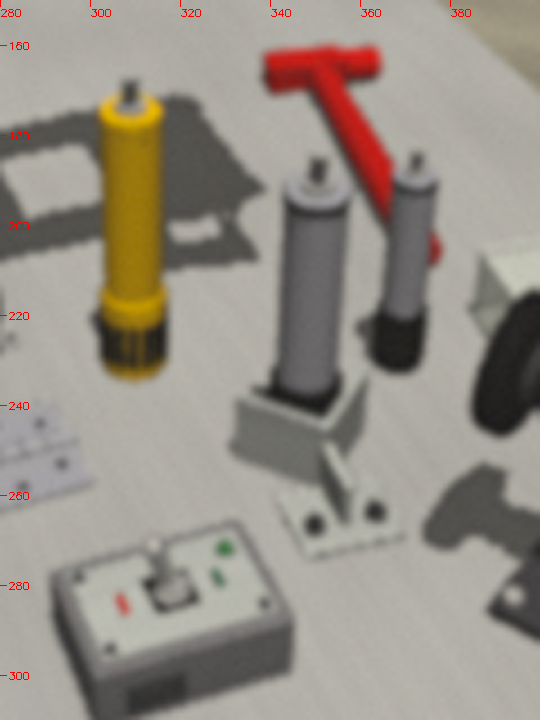

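View pics/top14d.png

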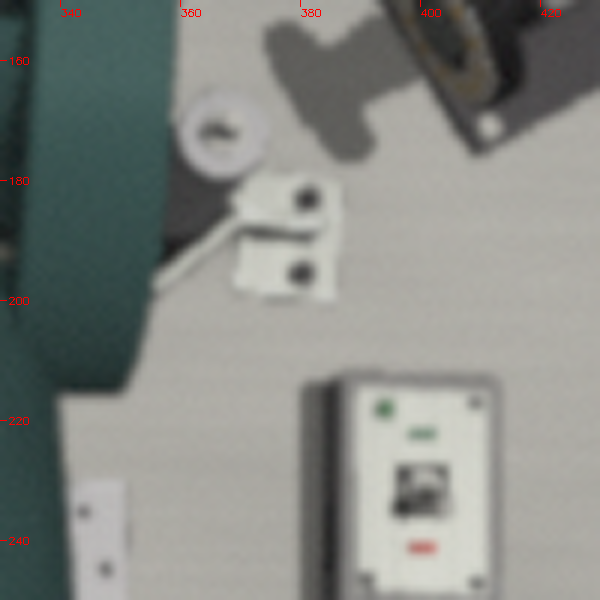

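```bash
python3 -m handwheel '[[0,0,0,0,0,-5,0],[0,0,0,0,0,-5.2,0],[-0.0183,0.0264,0,0,0,0,0],[-0.0183,0.0264,0,0,0,0,0],[-0.0183,0.0264,0,0,0,0,0],[-0.0183,0.0264,0,0,0,0,0],[-0.0183,0.0264,0,0,0,0,0],[-0.0183,0.0264,0,0,0,0,0],[-0.0183,0.0264,0,0,0,0,0],[-0.0183,0.0264,0,0,0,0,0],[-0.0183,0.0264,0,0,0,0,0],[-0.0183,0.0264,0,0,0,0,0],[0,0,0.03,0,0,0,0],[0,0,0.03,0,0,0,0],[0,0,0.03,0,0,0,0],[0,0,0.03,0,0,0,0],[0,0,0.03,0,0,0,0],[0,0,0.03,0,0,0,0],[0,0,0,0,0,0,0],[0,0,0,0,0,0,0]]'
python3 - <<'E'
from h import *
s=read_state();print(s['eef_pos'],s['eef_rot'],s['joints'])
for n in ("top","side","wrist"): cv2.imwrite(f"pics/{n}15.png",read_camera(n)[:,:,::-1])
crop('pics/side15.png','pics/side15d.png',250,200,390,320,5)
for X in((.484,-.2418,.0726),(.4963,-.2418,.044),(.50,-.2418,.04)): print(X,proj('side',X),proj('top',X),wproj(X,s))
for z in (.07,.0726): print(ray('side',(312,271),z))
E
```

```text
clock: 23.28
eef_pos: [0.4576, -0.2404, 0.1664]
eef_rot: [-180.0, 0.2, 0.3]
wrist_force: [-0.1, -0.2, 0.5]
finger_gap: 0.002
[ 0.45755549 -0.24040646  0.16637668] [-179.99292935    0.20950225    0.29946501] [-3.04867304e+01 -1.21965414e+01  1.05610328e+02 -1.01317273e-01
  8.67698175e+01  5.92196886e+01]
(0.484, -0.2418, 0.0726) [312.38850924 272.07253912] [403.36565651 235.68535657] [319.74084875 168.5356066 ]
(0.4963, -0.2418, 0.044) [317.95074044 280.10990877] [400.31366711 231.45557918] [319.80168434 148.86869551]
(0.5, -0.2418, 0.04) [319.57469719 280.94868496] [399.89517513 230.10465396] [319.82446049 144.06128136]
[ 0.48514868 -0.2363097   0.07      ]
[ 0.48429771 -0.23868096  0.0726    ]
```

View pics/side15d.png

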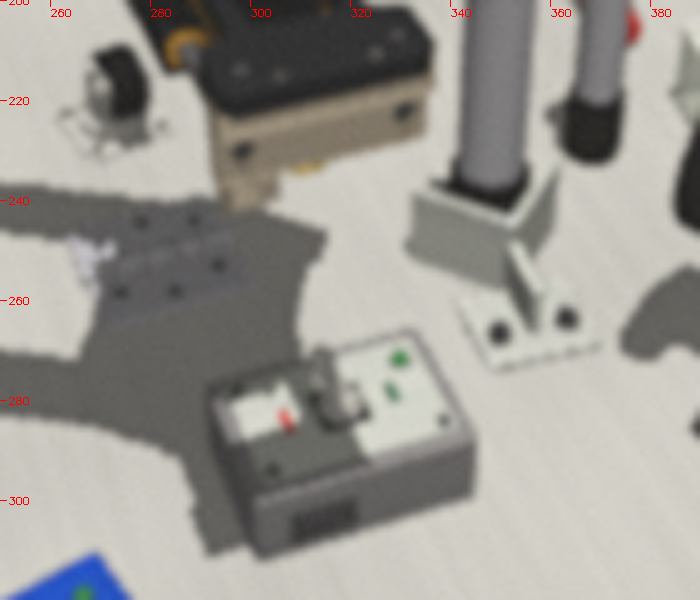

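View pics/wrist15.png

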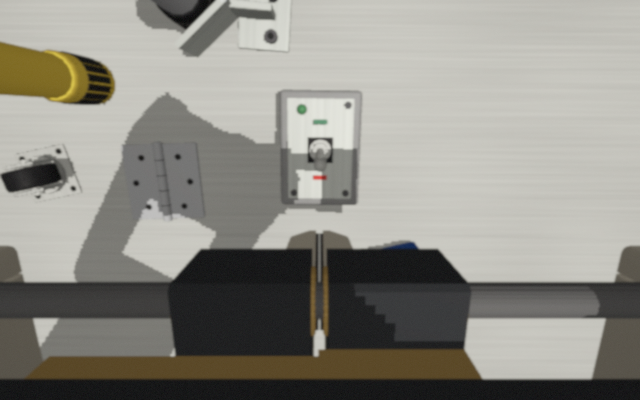

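```bash
python3 -m handwheel '[[0,0.0015,0.02,0,0,0,0],[0,0,0.025,0,0,0,0],[0,0,0.025,0,0,0,0],[0,0,0.015,0,0,0,0],[0,0,0.01,0,0,0,0],[0,0,0.005,0,0,0,0],[0,0,0,0,0,0,0],[0,0,0,0,0,0,0]]'; python3 -m handwheel '[[0.005,0,0,0,0,0,0],[0.005,0,0,0,0,0,0]]'| egrep "pos|force";for i in 1 2 3 4 ; do python3 -m handwheel '[[0.003,0,0,0,0,0,0],[0.003,0,0,0,0,0,0]]' | egrep "pos|force"; done
```

```text
clock: 24.1
eef_pos: [0.4584, -0.243, 0.0684]
eef_rot: [179.9, -0.1, 0.2]
wrist_force: [0.2, 0.3, 2.1]
finger_gap: 0.003
eef_pos: [0.4686, -0.243, 0.0683]
wrist_force: [0.6, 0.1, 0.2]
eef_pos: [0.4744, -0.2427, 0.0675]
wrist_force: [-4.0, 0.3, 1.8]
eef_pos: [0.48, -0.2426, 0.0672]
wrist_force: [-2.0, 1.0, 2.6]
eef_pos: [0.486, -0.2425, 0.0671]
wrist_force: [-3.0, 1.2, 3.0]
eef_pos: [0.492, -0.2425, 0.067]
wrist_force: [-2.8, 1.4, 0.2]
```

```bash
for i in 1 2 3 4 ; do python3 -m handwheel '[[0.0015,0,0,0,0,0,0],[0.001,0,0,0,0,0,0]]' | egrep "pos|force"; done
python3 - <<'E'
from h import *
for n in ("side",): cv2.imwrite(f"pics/{n}16.png",read_camera(n)[:,:,::-1])
crop('pics/side16.png','pics/side16d.png',270,230,370,310,6)
E
```

```text
eef_pos: [0.4937, -0.2424, 0.0667]
wrist_force: [-11.9, 1.3, 3.9]
eef_pos: [0.4944, -0.2424, 0.0664]
wrist_force: [-29.6, 2.4, 12.7]
eef_pos: [0.4952, -0.2424, 0.0663]
wrist_force: [-47.6, 2.8, 20.6]
eef_pos: [0.4957, -0.2424, 0.0661]
wrist_force: [-66.5, 4.0, 32.0]
```

View pics/side16d.png

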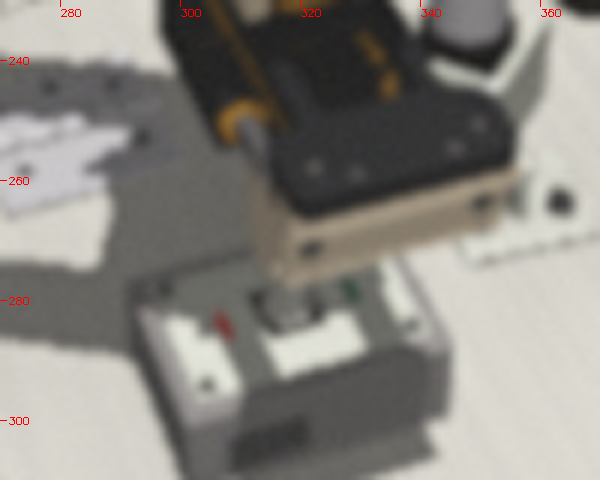

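```bash
python3 -m handwheel '[[-0.003,0,0,0,0,0,0],[-0.004,0,0,0,0,0,0],[-0.008,0,0,0,0,0,0],[-0.01,0,0,0,0,0,0],[0,0,-0.02,0,0,0,0],[0,0,-0.035,0,0,0,0],[0,0,-0.035,0,0,0,0],[0,0,-0.035,0,0,0,0],[0,0,-0.035,0,0,0,0],[0,0,-0.035,0,0,0,0],[0,0,-0.03,0,0,0,0],[-0.03,0.02,0,0,0,0,0],[-0.03,0.03,0,0,0,0,0],[-0.03,0.03,0,0,0,0,0],[-0.02,0.03,0,0,0,0,0],[-0.02,0.03,0,0,0,0,0],[-0.02,0.03,0,0,0,0,0],[0,0,0,0,0,0,0],[0,0,0,0,0,0,0]]'
python3 - <<'E'
from h import *
for n in ("side","top"): cv2.imwrite(f"pics/{n}17.png",read_camera(n)[:,:,::-1])
crop('pics/side17.png','pics/side17d.png',250,140,450,310,4)
crop('pics/top17.png','pics/top17d.png',210,90,440,280,3.4)
E
```

```text
clock: 27.23
eef_pos: [0.3271, -0.4131, 0.2918]
eef_rot: [-180.0, -0.0, 0.0]
wrist_force: [-0.0, 0.7, 0.2]
finger_gap: 0.009
```

View pics/side17d.png

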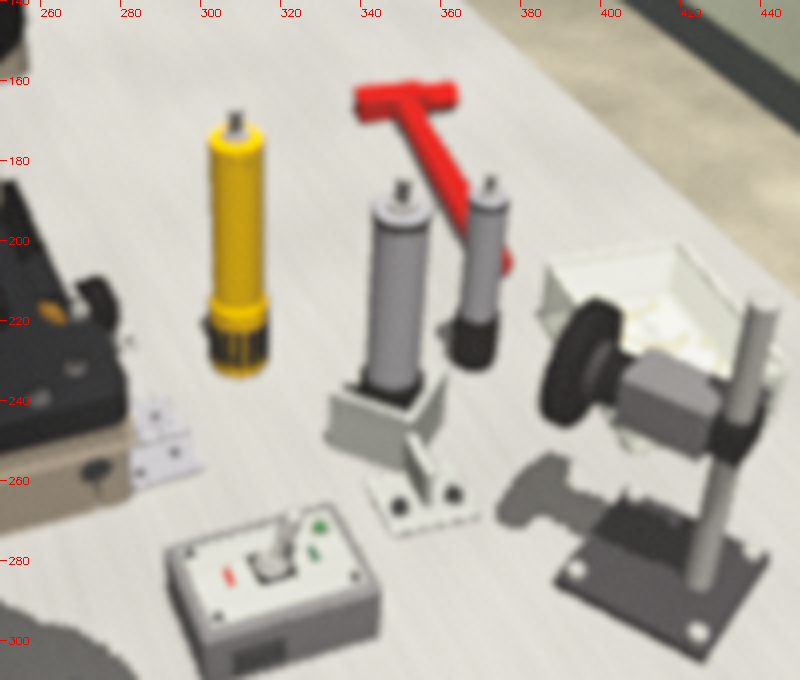

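View pics/top17d.png

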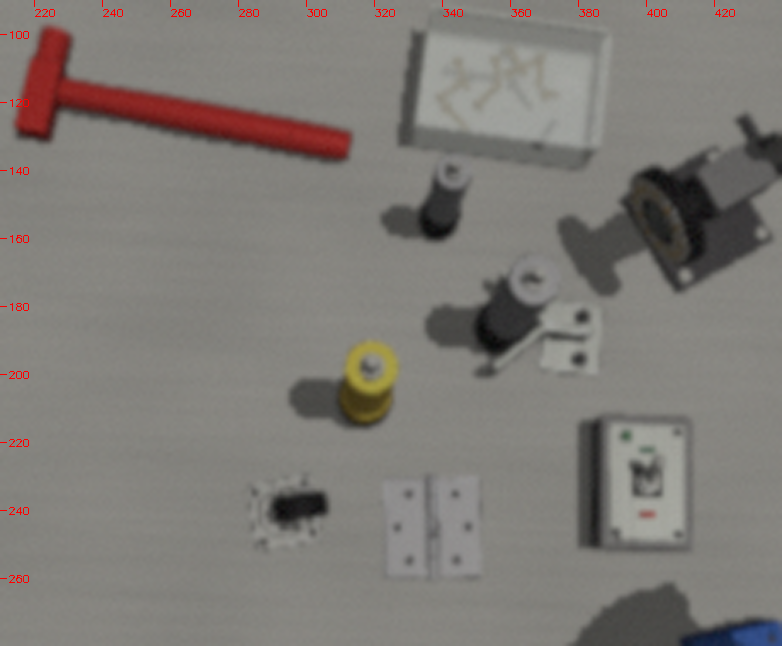

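Run:
```python
from h import *
print('tip on pred',proj('side',(.4963+.0121,-.2418,.0726)))
for nm,n,w in(('yellow','top',(308,188,328,216)),('small','top',(330,135,350,162)),('hammer','top',(213,95,316,140)),('clear','top',(328,92,392,141)),('caster','top',(280,228,308,252)),('hinge','top',(321,228,355,262)),('small','side',(358,182,382,236))):
    x0,y0,x1,y1=w
    a=cv2.imread(f'pics/{n}0.png',0).astype(np.float32);b=cv2.imread(f'pics/{n}17.png',0).astype(np.float32)
    f=lambda q:cv2.resize(q,None,fx=5,fy=5,interpolation=cv2.INTER_CUBIC)
    r=cv2.matchTemplate(f(b[y0-4:y1+4,x0-4:x1+4]),f(a[y0:y1,x0:x1]),cv2.TM_CCOEFF_NORMED);m=cv2.minMaxLoc(r);print(nm,round(m[1],3),(np.array(m[3])-20)/5)
sign_off()
```

```text
tip on pred [323.37977647 268.98103938]
yellow 0.999 [0. 0.]
small 0.999 [0. 0.]
hammer 0.999 [0. 0.]
clear 0.998 [0. 0.]
caster 0.999 [0. 0.]
hinge 0.993 [0. 0.]
small 0.999 [0. 0.]
the job is handed in; nothing more can be done
```

The chrome leg is standing upright in the corner of the bracket, the toggle switch leans to the green mark, and I handed the job in at about 27 s. I saw no sign that the gripper touched the chrome tube.

**Leg:** I pushed it low on its foot, about 25 mm above the bench, with the fingers shut and the gripper leaned back 45 to 48 degrees. It caught first on the near flange, so I backed off and slid it along that flange into the corner.
- After the first push the leg's top had eased back about 0.6 mm, so I pushed once more, gently (about 15 N). The fingers met it about 0.6 mm short of the firm stop.
- Contact with both flanges is judged from that firm stop, the direction of the force and the pictures. I did not measure the gap directly.

**Toggle:** I pushed it to its end stop, where the fingertip force reached about 74 N before I backed off. The side picture shows its tip at about (321, 269), against (323, 269) predicted for the on position.

**Other checks:**
- In the top pictures, the hammer, caster, hinge, clear box, yellow leg and small leg had not moved at all (0.0 pixels) between the start and the end. I did not measure the blue box, but I never went near it.
- The highest wrist force I read was about 74 N, and the robot was clear of everything at the end.

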